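# Set out the glass serving board with a jar

### The arm

A 7-joint arm with a two-finger parallel gripper is mounted at the origin on the work surface. World frame = base frame: x ahead of the robot, y to its left, z up, the work surface at z = 0. Lengths are in mm, angles in rad, forces in N, time in s.
With the tool pointing down it reaches from about 400 to 875 mm from the base axis. Payload 4.4 kg.
Tool frame: the origin (TCP) lies midway between the tips of the shut fingers; the grasp point (between the pads) lies 19 mm behind it; x points along the fingers, z is the direction in which the jaws open and shut, and the axes are right-handed (so a half turn about x gives the same grasp; the last joint's range is limited). The gripper opens to 85 mm and grips with 20 to 120 N. Pads are 22 mm wide; open, the fingers measure 114 mm over their backs; the gripper's body (76 mm by 85 mm) begins 54 mm behind the grasp point. The pads swing forward as they close: fully open they stand 13 mm farther back than shut.
Start: joints at [1.234, 0.628, 0.038, 1.517, -0.027, 0.996, -0.02], TCP at [173.904, -626.319, 231.313] pointing down, gripper open.
Joint ranges: [-3.06, 3.06], [-0.37, 2.12], [-1.25, 1.32], [0.18, 2.47], [-1.1, 4.24], [0.23, 1.98], [-2.94, 2.94]. Speed limits (rad/s): [2.57, 2.57, 3.14, 3.14, 3.14, 3.14, 3.14].

### API

Orientations are given as [roll, pitch, yaw] about the fixed x, y, z axes, in that order (R = Rz(yaw) Ry(pitch) Rx(roll)).
In Python, from cell import ctrl gives the robot as it stands. The module is installed in compiled form; this text tells all that it offers.
- The arm moves only by the tool servo_tool, never from a script. Its argument "rows" is a list of rows, each an object of numbers: "dx", "dy", "dz": the shift along the tool's x, y, z in units of 750 mm (1.0 is 750 mm); "wx", "wy", "wz": the turn, a rotation vector about the tool's x, y, z in units of 6 degrees (1.0 is 6 degrees); "fingers": the closure, from 0 (fully open) to 1 (shut). In form: [{"dx": .., "dy": .., "dz": .., "wx": .., "wy": .., "wz": .., "fingers": ..}, ...]. A call has 1 to 5 rows; each row shifts and turns the commanded pose from where the row before left it, along the tool's axes as they then stand; what a row does not reach is not made up. A row lasts 1/8 s, in which the tool goes at most 62.5 mm and 10.7 degrees, less where a joint would pass 70% of its speed; a pose out of reach is approached as far as the arm can. A call with a number of a shift or a turn outside -1 to 1 is refused whole. A call with a gripper value outside its range is refused whole. The fingers move at their own pace and stop on an object; the grip force is fixed at half the most. Time passes only in rows, so rows that do not move let the fingers close. It gives the time, the measured TCP pose, the force and the opening at its end, in the units of the state.
- ctrl.read_state(): the state, without advancing time (a new reading comes with each control period).
- ctrl.get_image(name): name is "side" or "top" or "wrist"; returns the picture (400x640x3 uint8, red, green, blue); there is no depth.
- ctrl.camera_info(name): a dict with "fovy" (degrees; the focal length in pixels is half the picture's height over the tangent of half this angle, whatever the lens; pixels are square), "cx", "cy" (the principal point, pixels), "R" (3x3) and "t" (3): a world point X has camera coordinates R X + t. Camera axes: x right, y down, z forward; pixel columns grow to the right and rows downward; lengths in mm; the calibration is good to about 2 mm. The wrist camera is an equidistant fisheye: a pixel r from the principal point sees the ray r / f radians off the axis. A picture is of the moment at which its call begins: read the wrist's pose just before it. camera_info takes no time and is no camera call; for the wrist camera it gives the pose at the moment of the call.
- ctrl.finish_job(): hands the job in, once; it reports no verdict.
Trained networks look in the newest picture that a camera, given by its name, has taken for a name from the list of things; names that differ only in an ending like _2 or _b are one class to them, and where a whole thing is asked for, a point or a joint stands for the part that bears it (a point fixed in the world has none). Each returns a list of dicts, best first, with "conf" (0 to 1); they miss things now and then, are a little off and sometimes report something else, mostly with a low value. They report only what shows in the picture. A call takes as long as a camera call. They do not tell look-alikes from the thing itself.
- ctrl.search_frame(label, camera): "extent" ([centre column, centre row, width, height] in pixels, round what is visible of it).
- ctrl.silhouettes(label, camera): "region" (400x640 bool, what is visible of it) and "extent" ([centre column, centre row, width, height] in pixels, round what is visible of it).
- ctrl.mark_of(label, camera): "point" ([column, row] in pixels: a listed point, or the origin of a listed thing).
The state is a dict: "clock": time; "qpos": joint angles; "qd": joint speeds; "tau": joint torques, N m; "eef_pos": TCP position; "tool_rot": TCP orientation; "force": force on the tool from outside, world axes, zero at the start; "torque": the same for the moment, N m; "width": finger opening in mm.
Only numpy, scipy, OpenCV 4.12 (cv2) and the standard library are available. Lean on these libraries where they do the work, as an engineer would, in place of code of your own. Each camera call takes 0.05 s, during which the arm holds its last target.

### The job

Slide the green glass board up out of its slanted rack and lay it flat on the dark wooden base, square, centred side to side and pushed right up against the base's raised lip, on the robot's side; let it down gently all the way and never let it fall flat. Then lift the amber jar out of the basket and stand it in the middle of the glass. Leave the other boards and the other jar where they are.

Things in the scene. Friction and masses are not known exactly. Their poses are not given: they have to be found in the camera images.
- rack: Fixed black rack, origin on the worktop, x towards the robot, z up. Floor plate 8 mm thick, x -78 to 112 mm, 150 mm wide. Three slots 13 mm wide, 128 mm across y, 100 mm deep, leaning 20 degrees from vertical with tops towards -x, away from the robot; slot feet at x = -30, 28.5, 87 mm, 55 mm apart square to the slope. The upper 60 mm of each board stands out. Side cheeks 49 mm high.
- glass_board: Green glass board, 160 x 120 x 9 mm, about 0.35 kg, loose in any of the three rack slots. Origin at its centre; x along the 160 mm length (in the rack it points down the slot, so the upper edge to grip is at x = -80 mm), y along the width, z normal to its faces (in the rack it points up and towards the robot).
- oak_board: Light brown wooden board of the same size and axes in another slot; leave alone.
- white_board: White ceramic board of the same size and axes in another slot; leave alone.
- base: Fixed dark wooden base, origin on the worktop, x towards the robot, z up. Flat top 22 mm above the worktop, x -60 to 75 mm, 140 mm wide in y. The lip across the side nearest the robot has its inner face at x = 75 mm and rises to 36 mm above the worktop. A board against the lip has its centre at x = -5 mm, z = 26.5 mm and overhangs the base's other side by 25 mm.
- basket: Fixed black open tray-like basket, 170 (x) x 220 (y) x 42 mm high, walls and floor 5 mm. Origin at the centre of its underside. It holds the two jars side by side along y, 100 mm apart.
- amber_jar: Amber glass spice jar with black lid and paper label, diameter 56 mm, 85 mm high, about 0.25 kg, standing in the basket. Origin at the centre of its underside, z up.
- white_jar: White jar with pale wooden lid, same size; leave it standing in the basket.
Things that resemble listed ones, but are neither listed nor needed, are in the scene too. Leave any blue look-alike of the base alone.

How it is judged (in metres and radians):
On the way, in this order (a step that is already met when the one before it is completed fails the run):
1. the glass board is drawn clear of the rack (height (world z) of glass_board above 0.15 m and contact force between glass_board and rack below 0.5 N), for 0.1 s.
2. the glass board lies flat on the base, square against its lip, before the jar touches it (angle between the z axis of glass_board and the z axis of base, either way round below 0.06 rad and angle between the x axis of glass_board and the x axis of base, either way round below 0.1 rad and x of glass_board in the frame of base between -0.012 and 0.004 m and y of glass_board in the frame of base between -0.012 and 0.012 m and z of glass_board in the frame of base below 0.031 m and contact force between amber_jar and glass_board below 0.1 N), for 0.2 s.
At the end, for the whole second after the job is handed in: The glass board lies flat (within 0.06 rad) on the base with its centre no higher than 31 mm, lengthwise within 0.1 rad of the base, within 12 mm of centred sideways and within 7 mm of touching the lip; the amber jar stands upright (0.1 rad) on it within 40 mm of its centre; both at rest (angle between the z axis of glass_board and the z axis of base, either way round below 0.06 rad and angle between the x axis of glass_board and the x axis of base, either way round below 0.1 rad and x of glass_board in the frame of base between -0.012 and 0.004 m and y of glass_board in the frame of base between -0.012 and 0.012 m and z of glass_board in the frame of base below 0.031 m and horizontal distance between amber_jar and glass_board below 0.04 m and z of amber_jar in the frame of base between 0.026 and 0.036 m and angle between amber_jar's own z axis and vertical below 0.1 rad and linear speed of each of amber_jar, glass_board below 0.02 m/s).
It fails at once if the glass board falls or is flung over (turns faster than 6 rad/s) (angular speed of glass_board above 6 rad/s).
It fails at once if another board is pulled out or shifted by more than 25 mm (distance of any of oak_board, white_board from where it was at the start of the episode above 0.025 m).
It fails at once if the white jar is knocked over or moved by more than 40 mm (distance of white_jar from where it was at the start of the episode above 0.04 m or angle between white_jar's own z axis and vertical above 0.5 rad).
It also fails if it takes over 72 s, if anything falls off the work surface, if the arm or the gripper's body presses on something with over 40 N, if the wrist force passes 120 N, or if a joint passes its speed limit or range.

## Working session

There is one attempt and no reset: what is moved stays moved. The work goes in short steps, Python scripts to look and compute and a tool call to move; the robot and the scene stay as the last step left them, time stands still between calls to the robot, and variables do not carry over. Pictures are saved under pics/ and viewed, and the job is handed in when it is done.

Besides the shell and the picture viewer there is one more tool, called after ">>>" by a JSON object that holds its "method" and its "body". servo_tool: Moves the arm, as the interface text tells. Its arguments: {"type":"object","properties":{"rows":{"type":"array"}},"required":["rows"]}

```bash
mkdir -p pics; cat > h.py <<'E'
import numpy as np,cv2
from cell import ctrl
def save(n,f):
    im=ctrl.get_image(n); cv2.imwrite('pics/'+f,im[:,:,::-1]); return im
E
python3 - <<'E'
from h import *
print(ctrl.read_state())
for n in['side','top','wrist']:
    save(n,n+'0.png'); print(n,ctrl.camera_info(n))
for n in['side','top']:
  for l in['rack','glass_board','oak_board','white_board','base','basket','amber_jar','white_jar']:
    print(n,l,[(np.round(d['point']).tolist(),round(d['conf'],2)) for d in ctrl.mark_of(l,n)])
print(ctrl.read_state()['clock'])
E
```

```text
{'clock': 0.0, 'qpos': array([ 1.23419935,  0.62931937,  0.03842354,  1.51837249, -0.02698522,
        0.99626598, -0.01996377]), 'qd': array([-6.92371503e-04, -9.94197658e-04, -8.17823027e-05, -2.55681524e-03,
        4.34842039e-04,  4.15812889e-04,  5.81822076e-04]), 'tau': array([-4.29026049e-04, -5.63392067e+01,  1.22561730e+00, -1.93446529e+01,
        1.08120090e-02,  1.04862874e-02,  2.48188917e-05]), 'eef_pos': array([ 173.74479492, -625.71164468,  230.40463717]), 'tool_rot': array([-3.12838251,  1.56894862,  1.85486251]), 'force': array([-0.33283089,  0.2723299 , -0.28760746]), 'torque': array([ 0.01116903, -0.00633823,  0.0384518 ]), 'width': 85.22197229276212}
side {'fovy': 55.660133955281026, 'cx': 324.1615078417158, 'cy': 200.61322343214832, 'R': array([[ 0.91837999, -0.39568463,  0.00344468],
       [-0.30179065, -0.70603035, -0.64065868],
       [ 0.25593084,  0.58732854, -0.76781807]]), 't': array([-353.14609296,  183.284922  ,  774.81010316])}
top {'fovy': 56.85107055204658, 'cx': 324.5715595116617, 'cy': 200.6294050224502, 'R': array([[ 0.08091061, -0.99670384,  0.
[... 450 characters left out ...]
903862])}
side rack [([315.0, 139.0], 0.86)]
side glass_board [([333.0, 112.0], 0.83)]
side oak_board [([314.0, 113.0], 0.7), ([367.0, 203.0], 0.41)]
side white_board [([291.0, 123.0], 0.82)]
side base [([229.0, 158.0], 0.94), ([368.0, 205.0], 0.75)]
side basket [([442.0, 322.0], 0.88)]
side amber_jar [([422.0, 300.0], 0.82)]
side white_jar [([467.0, 340.0], 0.58)]
top rack []
top glass_board [([224.0, 137.0], 0.76)]
top oak_board [([221.0, 157.0], 0.67), ([449.0, 167.0], 0.55)]
top white_board [([216.0, 176.0], 0.58)]
top base [([210.0, 250.0], 0.94)]
top basket [([435.0, 174.0], 0.95)]
top amber_jar [([419.0, 174.0], 0.76)]
top white_jar [([217.0, 156.0], 0.7), ([451.0, 170.0], 0.63)]
0.95
```

View pics/side0.png

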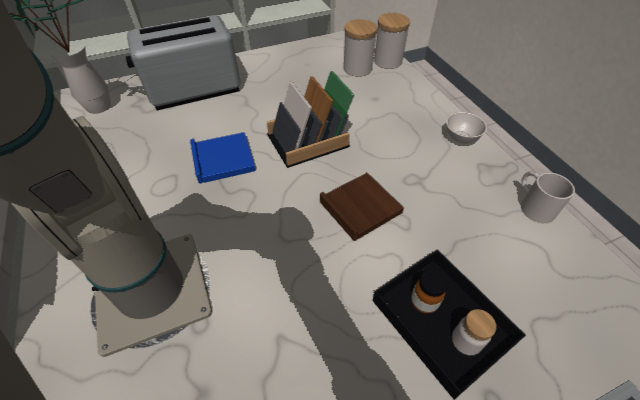

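View pics/top0.png

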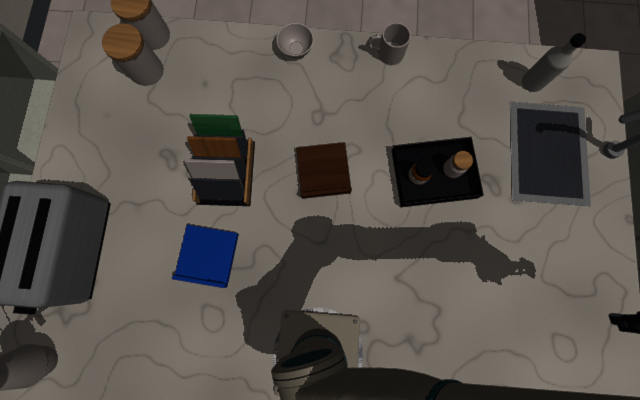

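View pics/wrist0.png

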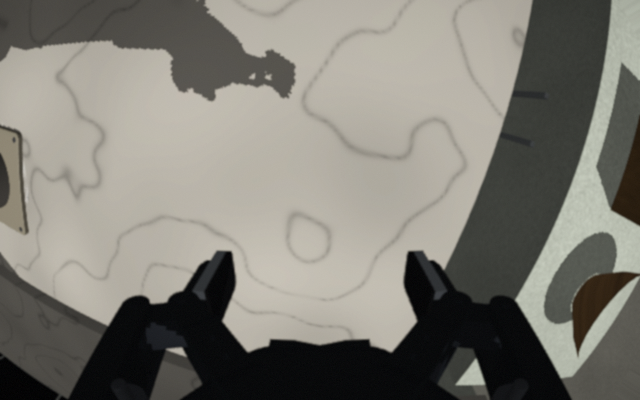

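The glass is the rear slot's board. The dark base is at about (323,170) in the top view and the blue decoy at (206,255). Next I'll zoom in for corners.

```bash
python3 - <<'E'
import cv2,numpy as np
t=cv2.imread('pics/top0.png');s=cv2.imread('pics/side0.png')
def crop(im,x,y,w,h,k,f):
    c=cv2.resize(im[y:y+h,x:x+w],None,fx=k,fy=k,interpolation=cv2.INTER_CUBIC)
    c=np.clip(c.astype(float)*1.5,0,255).astype(np.uint8)
    for i in range(0,w,10):
        cv2.line(c,(i*k,0),(i*k,4 if i%50 else 12),(0,0,255),1)
        if i%20==0: cv2.putText(c,str(x+i),(i*k,20),0,.35,(0,0,255))
    for i in range(0,h,10):
        cv2.line(c,(0,i*k),(6,i*k),(0,0,255),1)
        if i%20==0:cv2.putText(c,str(y+i),(8,i*k+4),0,.35,(0,0,255))
    cv2.imwrite('pics/'+f,c)
crop(t,175,100,190,120,4,'c1.png')
crop(s,255,60,160,130,5,'c2.png')
crop(t,375,125,130,95,6,'c3.png')
crop(s,310,160,110,90,7,'c4.png')
E
```

```text
(no output)
```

View pics/c1.png

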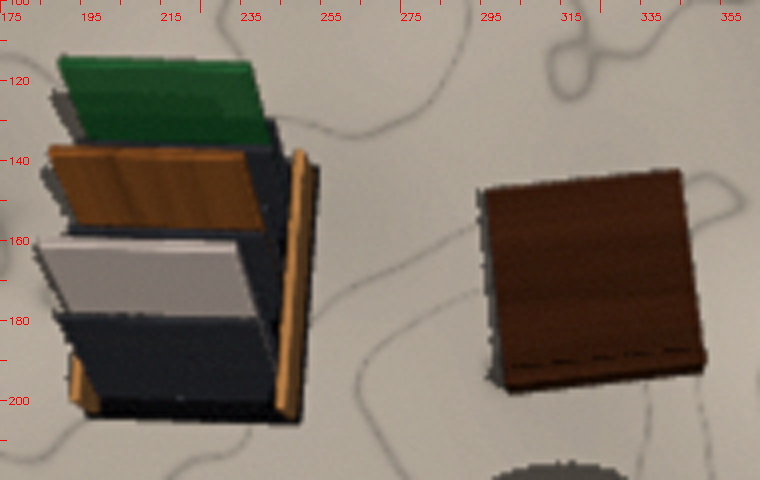

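View pics/c2.png

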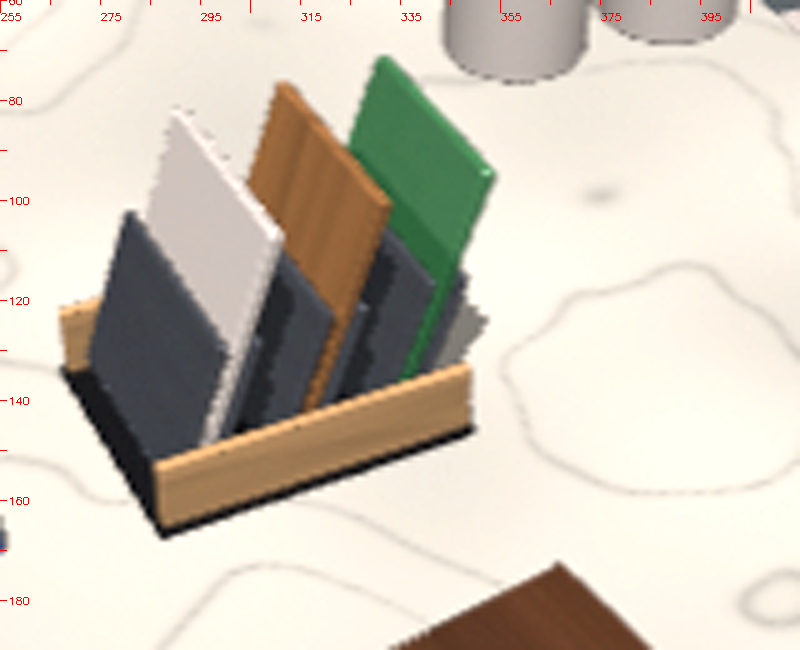

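View pics/c3.png

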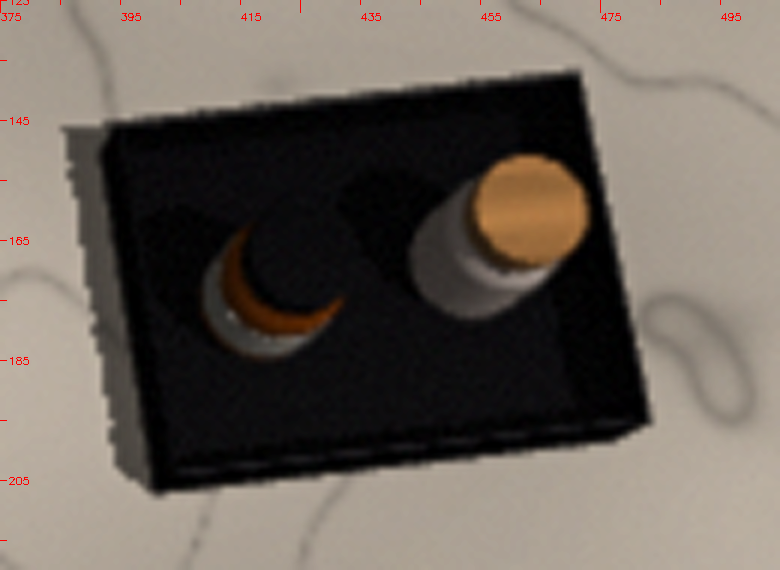

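View pics/c4.png

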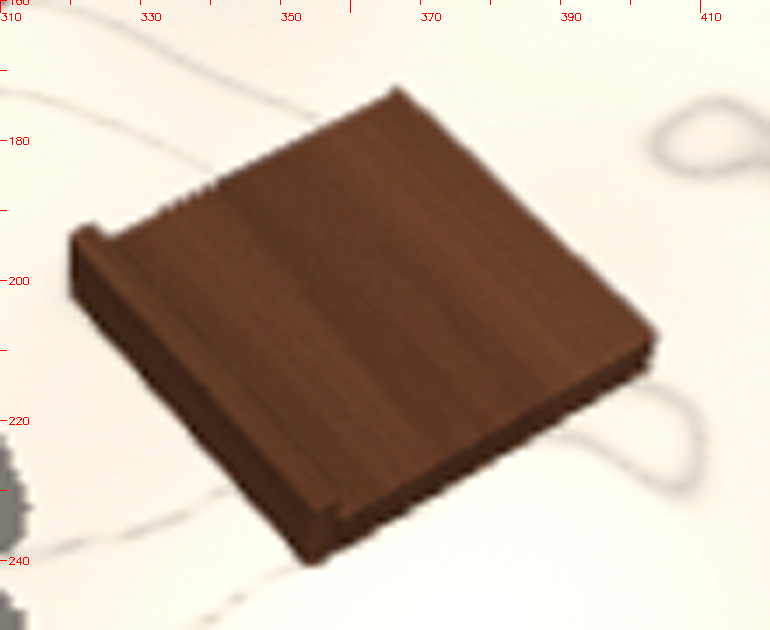

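```bash
cat >> h.py <<'E'
def proj(ci,X):
    c=np.asarray(X,float)@ci['R'].T+ci['t']; f=200/np.tan(np.radians(ci['fovy']/2))
    return np.c_[ci['cx']+f*c[:,0]/c[:,2],ci['cy']+f*c[:,1]/c[:,2]]
def ray(ci,uv):
    f=200/np.tan(np.radians(ci['fovy']/2))
    d=np.array([(uv[0]-ci['cx'])/f,(uv[1]-ci['cy'])/f,1])
    return -ci['R'].T@ci['t'], ci['R'].T@d
def atz(ci,uv,z):
    o,d=ray(ci,uv); return o+d*(z-o[2])/d[2]
from scipy.optimize import least_squares
def place(p,L):
    c,s=np.cos(p[2]),np.sin(p[2]); L=np.asarray(L,float)
    return np.c_[p[0]+c*L[:,0]-s*L[:,1],p[1]+s*L[:,0]+c*L[:,1],L[:,2]]
def fit(obs,p0):
    cis={n:ctrl.camera_info(n) for n in('side','top')}
    def r(p): return np.concatenate([(proj(cis[n],place(p,[L]))-[uv]).ravel() for n,L,uv in obs])
    s=least_squares(r,p0,loss='soft_l1',x_scale=[10,10,.05]); return s.x,r(s.x).reshape(-1,2)
E
python3 - <<'E'
from h import *
top=ctrl.camera_info('top');side=ctrl.camera_info('side')
print('cams',-top['R'].T@top['t'],-side['R'].T@side['t'])
s20,c20=np.sin(np.radians(20)),np.cos(np.radians(20))
def bc(e,y,n): # e: along up from foot(lower end), n normal offset; foot x=-30
    return [-30-s20*e+c20*n, y, 8+c20*e+s20*n]
# rack x points to robot => world yaw ~ pi ; left in top image=+y world = rack -y
obs=[('top',[112,-75,0],(197.5,204)),('top',[112,75,0],(249.5,206)),
 ('side',[112,75,0],(287.6,167.4)),('side',[112,-75,0],(267.6,134)),('side',[-78,75,0],(349.8,146))]
p,r=fit(obs,[500,200,3.1]);print('rack',p.round(3),r.round(1).tolist())
rk=p
g=[('top',bc(160,-60,-4.5),(190,114.2)),('top',bc(160,60,-4.5),(237.5,115.5)),('side',bc(160,-60,0),(331.4,71.4)),('side',bc(160,60,0),(354,95))]
p,r=fit(g,rk);print('glass as rack',p.round(3),r.round(1).tolist())
obs=[('top',[-60,-70,22],(296.2,147.2)),('top',[-60,70,22],(345,142.5)),
('side',[-60,-70,22],(366.7,172.6)),('side',[-60,70,22],(403.6,207.9)),('side',[75,-70,22],(325.7,193.9)),('side',[75,70,22],(359.3,233.6))]
p,r=fit(obs,[550,0,3.1]);print('base',p.round(3),r.round(1).tolist())
obs=[('top',[-85,110,42],(471.7,137)),('top',[85,110,42],(483.3,195.3)),('top',[-85,-110,42],(392.5,146)),('top',[85,-110,42],(400,206)),
('side',[85,-110,42],(374,293)),('side',[-85,-110,42],(437,251)),('side',[-85,110,42],(524,333))]
p,r=fit(obs,[550,-250,3.1]);print('basket',p.round(3),r.round(1).tolist())
# amber lid centre z=85ish top view
print('amber lid', atz(top,(375+295/6,125+260/6),85+5),'white lid',atz(top,(375+530/6,125+211/6),90))
print('amber side lid', atz(side,(433,284),90))
for n in('top','side'):
  for l in('amber_jar','glass_board','white_jar'):
    d=ctrl.mark_of(l,n)
    for q in d[:1]:
        ci=top if n=='top' else side
        z=5 if 'jar' in l else 83
        print(n,l,np.round(q['point'],1),atz(ci,q['point'],z).round(1))
E
```

```text
cams [ 197.27535203    3.81625262 1016.81196376] [ 181.33817847 -465.39785198  713.55274925]
rack [481.877 303.339   3.197] [[-1.4, -0.3], [0.2, -0.9], [-0.3, 0.5], [-0.7, 0.5], [0.4, 0.3]]
glass as rack [479.695 299.41    3.204] [[-0.1, -0.4], [0.6, -0.8], [-0.5, 0.0], [-0.8, 0.1]]
base [503.466  27.45    3.332] [[-0.2, -0.7], [0.1, -1.1], [0.3, -0.5], [0.6, -0.2], [-2.8, 0.7], [-0.9, 0.7]]
basket [ 505.837 -288.575    3.349] [[-0.9, -0.4], [0.3, 0.2], [0.7, -0.2], [3.5, -0.6], [-1.5, -1.0], [-1.9, -2.1], [0.9, 1.5]]
amber lid [ 493.04607195 -238.53242537   90.        ] white lid [ 523.85200046 -340.53468164   90.        ]
amber side lid [ 492.71789219 -246.80401842   90.        ]
top amber_jar [419.3 174.3] [ 501.4 -247.4    5. ]
top glass_board [223.5 137.3] [537.1 296.4  83. ]
top white_jar [217.1 156. ] [507.8 331.4   5. ]
side amber_jar [421.5 300.5] [ 493.5 -238.6    5. ]
side glass_board [332.8 111.8] [536.3 294.1  83. ]
side white_jar [467.3 339.9] [ 529.2 -339.4    5. ]
```

```bash
cat >> h.py <<'E'
from scipy.spatial.transform import Rotation as Rn
def cur():
    s=ctrl.read_state(); return np.array(s['eef_pos']),Rn.from_euler('xyz',s['tool_rot'])
def frame(x,z):
    x=np.array(x,float);x/=np.linalg.norm(x);z=np.array(z,float);z-=x*(z@x);z/=np.linalg.norm(z)
    return Rn.from_matrix(np.c_[x,np.cross(z,x),z])
def plan(way,N,fing,p=None,R=None):
    """way: list of (pos,Rot); N rows each"""
    import json
    if p is None: p,R=cur()
    for (tp,tR),n in zip(way,N):
        rv=(R.inv()*tR).as_rotvec(); rows=[]
        for i in range(n):
            a=R*Rn.from_rotvec(rv*i/n)
            d=a.inv().apply((tp-p)/n)/750; w=np.degrees(rv/n)/6
            rows.append([round(float(v),3) for v in [*d,*w]])
        print('target',np.round(tp,1),'turn deg',np.round(np.degrees(rv),1))
        for r in rows: print(dict(zip(('dx','dy','dz','wx','wy','wz','fingers'),r+[fing])))
        p,R=np.array(tp),tR
UP=lambda yaw:place([0,0,yaw],[[-np.sin(np.radians(20)),0,np.cos(np.radians(20))]])[0]
NR=lambda yaw:place([0,0,yaw],[[np.cos(np.radians(20)),0,np.sin(np.radians(20))]])[0]
E
python3 - <<'E'
from h import *
p,R=cur();print(R.as_matrix().round(3))
g=np.array([479.7,299.4,3.204])
s,c=np.sin(np.radians(20)),np.cos(np.radians(20))
edge=place(g,[[-30-s*160,0,8+c*160]])[0]; print('edge',edge,UP(g[2]),NR(g[2]))
az=np.degrees(np.arctan2(p[1],p[0]));print(az,'z axis az rel',np.degrees(np.arctan2(*R.as_matrix()[[1,0],2]))-az, 'edge az',np.degrees(np.arctan2(edge[1],edge[0])))
for sg in(1,-1):
    T=frame(-UP(g[2]),sg*NR(g[2]));print(sg,T.as_matrix().round(2).tolist())
    print(np.degrees((R.inv()*T).as_rotvec()))
E
```

```text
[[ 0.     0.964  0.267]
 [-0.     0.267 -0.964]
 [-1.     0.     0.   ]]
edge [564.25829168 304.6839201  158.35081933] [0.34135433 0.02133072 0.93969262] [-0.93786332 -0.05860566  0.34202014]
-74.48401745824874 z axis az rel -0.003569758780031407 edge az 28.367823202115414
1 [[-0.34, 0.06, -0.94], [-0.02, -1.0, -0.06], [-0.94, -0.0, 0.34]]
[100.77727571 -14.40673241 -17.77104648]
-1 [[-0.34, -0.06, 0.94], [-0.02, 1.0, 0.06], [-0.94, -0.0, -0.34]]
[-77.21675468  16.79586266 -13.61616488]
```

```bash
python3 - <<'E'
from h import *
p,R=cur()
g=np.array([479.7,299.4,3.204])
edge=np.array([564.3,304.7,158.4]);U=UP(g[2])
T=frame(-U,-NR(g[2]));rv=(R.inv()*T).as_rotvec()
m=lambda f:R*Rn.from_rotvec(rv*f)
plan([(np.array([480,-370,320]),m(.33)),(np.array([590,-20,330]),m(.66)),(edge+U*110,T)],[8,7,7],0)
E
```

```text
target [ 480 -370  320] turn deg [-25.5   5.5  -4.5]
{'dx': -0.015, 'dy': 0.061, 'dz': -0.028, 'wx': -0.531, 'wy': 0.115, 'wz': -0.094, 'fingers': 0}
{'dx': -0.015, 'dy': 0.062, 'dz': -0.024, 'wx': -0.531, 'wy': 0.115, 'wz': -0.094, 'fingers': 0}
{'dx': -0.015, 'dy': 0.063, 'dz': -0.021, 'wx': -0.531, 'wy': 0.115, 'wz': -0.094, 'fingers': 0}
{'dx': -0.016, 'dy': 0.064, 'dz': -0.018, 'wx': -0.531, 'wy': 0.115, 'wz': -0.094, 'fingers': 0}
{'dx': -0.016, 'dy': 0.065, 'dz': -0.014, 'wx': -0.531, 'wy': 0.115, 'wz': -0.094, 'fingers': 0}
{'dx': -0.017, 'dy': 0.065, 'dz': -0.011, 'wx': -0.531, 'wy': 0.115, 'wz': -0.094, 'fingers': 0}
{'dx': -0.017, 'dy': 0.066, 'dz': -0.007, 'wx': -0.531, 'wy': 0.115, 'wz': -0.094, 'fingers': 0}
{'dx': -0.018, 'dy': 0.066, 'dz': -0.004, 'wx': -0.531, 'wy': 0.115, 'wz': -0.094, 'fingers': 0}
target [590 -20 330] turn deg [-25.5   5.5  -4.5]
{'dx': -0.001, 'dy': 0.059, 'dz': -0.037, 'wx': -0.607, 'wy': 0.132, 'wz': -0.107, 'fingers': 0}
{'dx': -0.001, 'dy': 0.062, 'dz': -0.033, 'wx': -0.607, 'wy': 0.132, 'wz': -0.107, 'fingers': 0}
{'dx': -0.002, 'dy': 0.064,
[... 475 characters left out ...]
.  261.8] turn deg [-26.3   5.7  -4.6]
{'dx': 0.015, 'dy': 0.059, 'dz': -0.019, 'wx': -0.625, 'wy': 0.136, 'wz': -0.11, 'fingers': 0}
{'dx': 0.014, 'dy': 0.06, 'dz': -0.015, 'wx': -0.625, 'wy': 0.136, 'wz': -0.11, 'fingers': 0}
{'dx': 0.014, 'dy': 0.061, 'dz': -0.011, 'wx': -0.625, 'wy': 0.136, 'wz': -0.11, 'fingers': 0}
{'dx': 0.013, 'dy': 0.062, 'dz': -0.007, 'wx': -0.625, 'wy': 0.136, 'wz': -0.11, 'fingers': 0}
{'dx': 0.012, 'dy': 0.062, 'dz': -0.003, 'wx': -0.625, 'wy': 0.136, 'wz': -0.11, 'fingers': 0}
{'dx': 0.012, 'dy': 0.063, 'dz': 0.002, 'wx': -0.625, 'wy': 0.136, 'wz': -0.11, 'fingers': 0}
{'dx': 0.011, 'dy': 0.062, 'dz': 0.006, 'wx': -0.625, 'wy': 0.136, 'wz': -0.11, 'fingers': 0}
```

>>> {"method": "servo_tool", "body": {"rows": [{"dx":-0.015,"dy":0.061,"dz":-0.028,"wx":-0.53,"wy":0.115,"wz":-0.095,"fingers":0},{"dx":-0.015,"dy":0.062,"dz":-0.024,"wx":-0.53,"wy":0.115,"wz":-0.095,"fingers":0},{"dx":-0.015,"dy":0.063,"dz":-0.021,"wx":-0.53,"wy":0.115,"wz":-0.095,"fingers":0},{"dx":-0.016,"dy":0.064,"dz":-0.018,"wx":-0.53,"wy":0.115,"wz":-0.095,"fingers":0},{"dx":-0.016,"dy":0.065,"dz":-0.014,"wx":-0.53,"wy":0.115,"wz":-0.095,"fingers":0}]}}

```text
clock: 1.88
eef_pos: [367.1, -464.7, 287.0]
tool_rot: [-2.587, 1.493, 2.676]
force: [0.4, 0.1, -0.0]
width: 85.0
```

>>> {"method": "servo_tool", "body": {"rows": [{"dx":-0.017,"dy":0.065,"dz":-0.011,"wx":-0.53,"wy":0.115,"wz":-0.095,"fingers":0},{"dx":-0.017,"dy":0.066,"dz":-0.007,"wx":-0.53,"wy":0.115,"wz":-0.095,"fingers":0},{"dx":-0.018,"dy":0.066,"dz":-0.004,"wx":-0.53,"wy":0.115,"wz":-0.095,"fingers":0},{"dx":-0.001,"dy":0.059,"dz":-0.037,"wx":-0.61,"wy":0.13,"wz":-0.11,"fingers":0.2},{"dx":-0.001,"dy":0.062,"dz":-0.033,"wx":-0.61,"wy":0.13,"wz":-0.11,"fingers":0.5}]}}

```text
clock: 2.5
eef_pos: [513.1, -267.9, 322.2]
tool_rot: [-2.736, 1.412, 2.822]
force: [0.3, -0.0, -0.6]
width: 51.7
```

>>> {"method": "servo_tool", "body": {"rows": [{"dx":-0.002,"dy":0.064,"dz":-0.029,"wx":-0.61,"wy":0.13,"wz":-0.11,"fingers":0.5},{"dx":-0.002,"dy":0.065,"dz":-0.025,"wx":-0.61,"wy":0.13,"wz":-0.11,"fingers":0.5},{"dx":-0.002,"dy":0.067,"dz":-0.021,"wx":-0.61,"wy":0.13,"wz":-0.11,"fingers":0.5},{"dx":-0.003,"dy":0.068,"dz":-0.016,"wx":-0.61,"wy":0.13,"wz":-0.11,"fingers":0.5},{"dx":-0.003,"dy":0.069,"dz":-0.012,"wx":-0.61,"wy":0.13,"wz":-0.11,"fingers":0.5}]}}

```text
clock: 3.12
eef_pos: [591.5, -17.4, 328.7]
tool_rot: [-2.894, 1.33, 2.987]
force: [0.6, 0.1, 0.4]
width: 42.5
```

>>> {"method": "servo_tool", "body": {"rows": [{"dx":0.015,"dy":0.059,"dz":-0.019,"wx":-0.625,"wy":0.135,"wz":-0.11,"fingers":0.5},{"dx":0.014,"dy":0.06,"dz":-0.015,"wx":-0.625,"wy":0.135,"wz":-0.11,"fingers":0.5},{"dx":0.014,"dy":0.061,"dz":-0.011,"wx":-0.625,"wy":0.135,"wz":-0.11,"fingers":0.5},{"dx":0.013,"dy":0.062,"dz":-0.007,"wx":-0.625,"wy":0.135,"wz":-0.11,"fingers":0.5},{"dx":0.012,"dy":0.062,"dz":-0.003,"wx":-0.625,"wy":0.135,"wz":-0.11,"fingers":0.5}]}}

```text
clock: 3.75
eef_pos: [598.8, 215.4, 278.8]
tool_rot: [-3.064, 1.251, -3.133]
force: [-0.2, 0.1, 0.2]
width: 42.6
```

>>> {"method": "servo_tool", "body": {"rows": [{"dx":0.012,"dy":0.063,"dz":0.002,"wx":-0.625,"wy":0.135,"wz":-0.11,"fingers":0.5},{"dx":0.011,"dy":0.062,"dz":0.006,"wx":-0.625,"wy":0.135,"wz":-0.11,"fingers":0.5},{"fingers":0.5}]}}

```text
schema error: expected keys dx, dy, dz, wx, wy, wz, fingers
```

```bash
python3 - <<'E'
from h import *
s=ctrl.read_state();print(s['clock'],s['eef_pos'],s['qpos'],s['width'],s['force'])
im=save('wrist','w1.png');save('side','s1.png')
np.save('q1.npy',np.r_[s['qpos'],s['eef_pos'],s['tool_rot']])
ci=ctrl.camera_info('wrist');print(ci['R'],ci['t'])
p,R=cur();print(R.as_matrix().round(3))
E
```

```text
3.75 [598.79296231 215.38525474 278.8174556 ] [-0.16283433  0.773077   -0.36526329  1.16594475  0.11228789  1.53010769
 -0.55710394] 42.629460568922305 [-0.21089657  0.09911896  0.24160094]
[[ 0.94625748 -0.05957289 -0.31788026]
 [ 0.0455759  -0.94851774  0.31342771]
 [-0.32018686 -0.31107099 -0.89482692]] [-462.93813281  128.07307562  667.7229427 ]
[[-0.319  0.057  0.946]
 [ 0.     0.998 -0.06 ]
 [-0.948 -0.019 -0.318]]
```

View pics/w1.png

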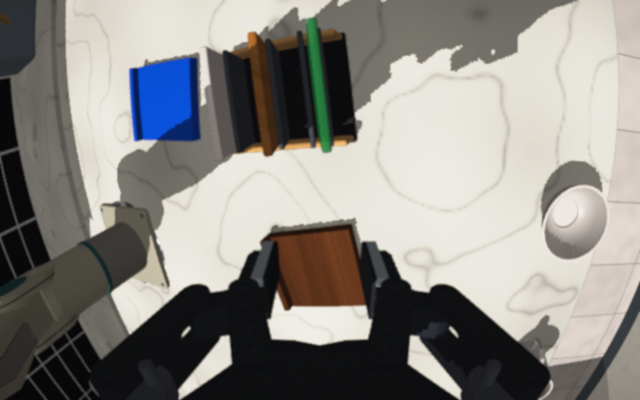

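View pics/s1.png

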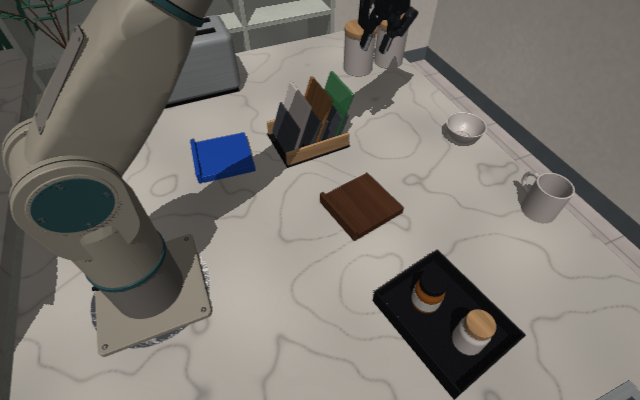

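The wrist view shows the green board's top edge running from about (313,19) to (327,152). I'll project the model into it and compare.

```bash
cat >> h.py <<'E'
def projw(ci,X):
    c=np.asarray(X,float)@ci['R'].T+ci['t']; f=200/np.tan(np.radians(ci['fovy']/2))
    r=np.hypot(c[:,0],c[:,1]);th=np.arctan2(r,c[:,2]);return np.c_[ci['cx']+f*th*c[:,0]/r,ci['cy']+f*th*c[:,1]/r]
E
python3 - <<'E'
from h import *
ci=ctrl.camera_info('wrist');im=cv2.imread('pics/w1.png')
s20,c20=np.sin(np.radians(20)),np.cos(np.radians(20))
g=np.array([479.7,299.4,3.204])
L=[[-30-s20*160+c20*n,y,8+c20*160+s20*n] for y in(-60,60) for n in(-4.5,4.5)]
B=[[x,y,z] for x in(-60,75) for y in(-70,70) for z in (22,)]
P=projw(ci,place(g,L));Q=projw(ci,place([503.5,27.5,3.332],B));print(P.round(1).tolist(),Q.round(1).tolist())
k=4;x0,y0=230,5
c=cv2.resize(im[y0:y0+155,x0:x0+150],None,fx=k,fy=k,interpolation=cv2.INTER_CUBIC)
for u in P: cv2.drawMarker(c,tuple(int(v) for v in (u-[x0,y0]+.5)*k),(0,0,255),1,10,1)
cv2.imwrite('pics/c5.png',c[:600])
x0,y0=240,200
c=cv2.resize(im[y0:y0+120,x0:x0+150],None,fx=k,fy=k,interpolation=cv2.INTER_CUBIC)
for u in Q: cv2.drawMarker(c,tuple(int(v) for v in (u-[x0,y0]+.5)*k),(0,255,255),1,10,1)
cv2.imwrite('pics/c6.png',c)
E
```

```text
[[319.2, 23.7], [308.5, 24.8], [335.5, 160.7], [325.2, 161.9]] [[349.6, 234.7], [366.6, 311.3], [269.1, 241.6], [292.7, 310.9]]
```

View pics/c5.png

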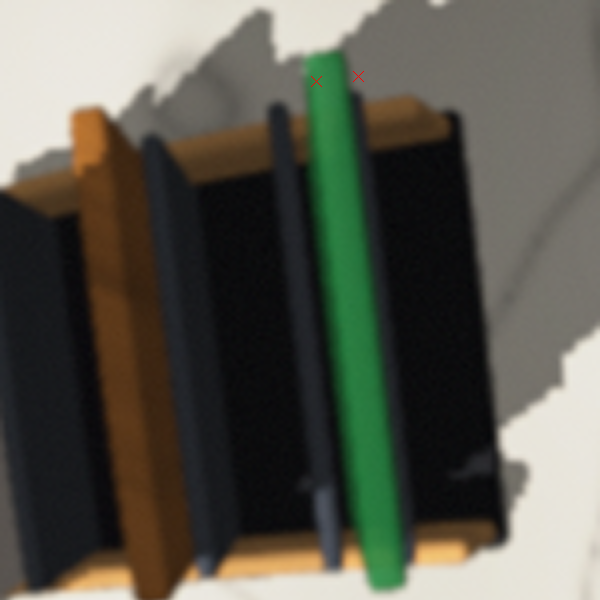

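View pics/c6.png

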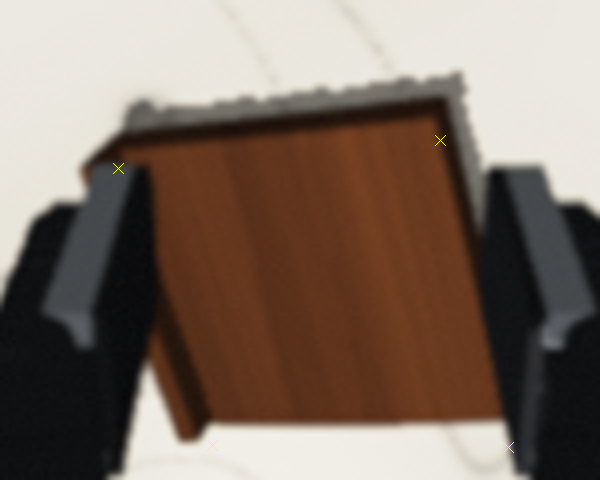

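```bash
python3 - <<'E'
from h import *
p,R=cur();print(p,ctrl.read_state()['clock'])
ci=ctrl.camera_info('wrist');im=save('wrist','w2.png')[:,:,::-1].copy()
s20,c20=np.sin(np.radians(20)),np.cos(np.radians(20))
g=np.array([479.7,299.4,3.204])
L=[[-30-s20*160+c20*n,y,8+c20*160+s20*n] for y in(-60,60) for n in(-4.5,4.5)]
B=[[x,y,z] for x in(-60,75) for y in(-70,70) for z in (22,)]
P=projw(ci,place(g,L));Q=projw(ci,place([503.5,27.5,3.332],B));print(P.round(1).tolist(),Q.round(1).tolist())
k=4;x0,y0=230,5
c=cv2.resize(im[y0:y0+155,x0:x0+150],None,fx=k,fy=k,interpolation=cv2.INTER_CUBIC)
for u in P: cv2.drawMarker(c,tuple(int(v) for v in (u-[x0,y0]+.5)*k),(0,0,255),1,10,1)
cv2.imwrite('pics/c5b.png',c[:600])
x0,y0=240,200
c=cv2.resize(im[y0:y0+120,x0:x0+150],None,fx=k,fy=k,interpolation=cv2.INTER_CUBIC)
for u in Q: cv2.drawMarker(c,tuple(int(v) for v in (u-[x0,y0]+.5)*k),(0,255,255),1,10,1)
cv2.imwrite('pics/c6b.png',c)
E
```

```text
[596.17899346 221.76325925 277.45062031] 3.85
[[319.2, 23.7], [308.5, 24.8], [335.5, 160.7], [325.2, 161.9]] [[349.6, 234.7], [366.6, 311.3], [269.1, 241.6], [292.7, 310.9]]
```

View pics/c5b.png

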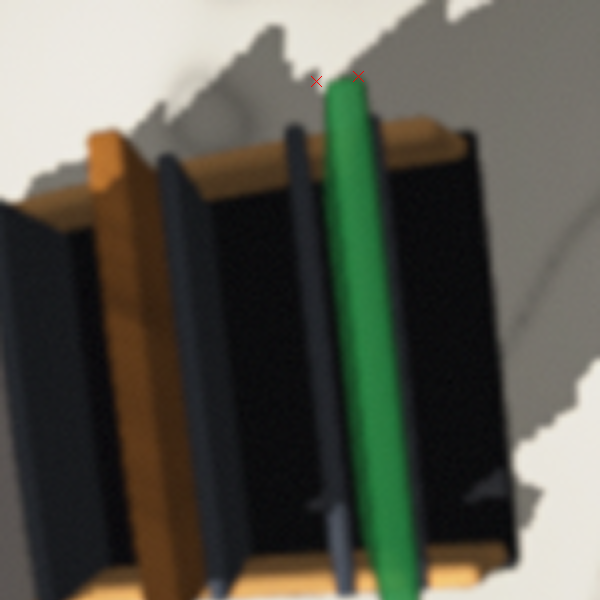

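View pics/c6b.png

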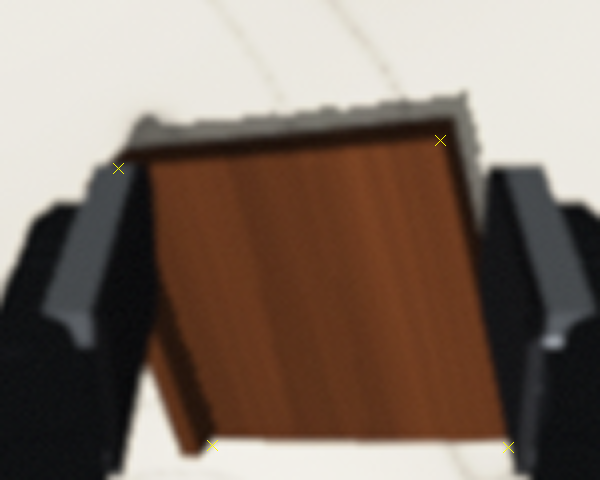

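```bash
python3 - <<'E'
from h import *
edge=np.array([566.,304,158.4]);U=UP(3.204)
T=frame(-U,-NR(3.204))
plan([(edge+U*50,T),(edge-U*25,T)],[5,4],0.5)
E
```

```text
target [583.1 305.1 205.4] turn deg [-7.1  1.5 -1.1]
{'dx': 0.02, 'dy': 0.023, 'dz': 0.001, 'wx': -0.237, 'wy': 0.049, 'wz': -0.037, 'fingers': 0.5}
{'dx': 0.019, 'dy': 0.023, 'dz': 0.002, 'wx': -0.237, 'wy': 0.049, 'wz': -0.037, 'fingers': 0.5}
{'dx': 0.019, 'dy': 0.023, 'dz': 0.002, 'wx': -0.237, 'wy': 0.049, 'wz': -0.037, 'fingers': 0.5}
{'dx': 0.019, 'dy': 0.023, 'dz': 0.003, 'wx': -0.237, 'wy': 0.049, 'wz': -0.037, 'fingers': 0.5}
{'dx': 0.019, 'dy': 0.023, 'dz': 0.004, 'wx': -0.237, 'wy': 0.049, 'wz': -0.037, 'fingers': 0.5}
target [557.5 303.5 134.9] turn deg [0. 0. 0.]
{'dx': 0.025, 'dy': 0.0, 'dz': -0.0, 'wx': 0.0, 'wy': 0.0, 'wz': 0.0, 'fingers': 0.5}
{'dx': 0.025, 'dy': 0.0, 'dz': -0.0, 'wx': 0.0, 'wy': 0.0, 'wz': 0.0, 'fingers': 0.5}
{'dx': 0.025, 'dy': 0.0, 'dz': -0.0, 'wx': 0.0, 'wy': 0.0, 'wz': 0.0, 'fingers': 0.5}
{'dx': 0.025, 'dy': 0.0, 'dz': -0.0, 'wx': 0.0, 'wy': 0.0, 'wz': 0.0, 'fingers': 0.5}
```

>>> {"method": "servo_tool", "body": {"rows": [{"dx":0.02,"dy":0.023,"dz":0.001,"wx":-0.24,"wy":0.05,"wz":-0.037,"fingers":0.5},{"dx":0.019,"dy":0.023,"dz":0.002,"wx":-0.24,"wy":0.05,"wz":-0.037,"fingers":0.5},{"dx":0.019,"dy":0.023,"dz":0.002,"wx":-0.24,"wy":0.05,"wz":-0.037,"fingers":0.5},{"dx":0.019,"dy":0.023,"dz":0.003,"wx":-0.24,"wy":0.05,"wz":-0.037,"fingers":0.5},{"dx":0.019,"dy":0.023,"dz":0.004,"wx":-0.24,"wy":0.05,"wz":-0.037,"fingers":0.5}]}}

```text
clock: 4.53
eef_pos: [584.9, 300.8, 205.6]
tool_rot: [-3.138, 1.223, -3.078]
force: [-0.4, -1.0, -0.1]
width: 43.0
```

>>> {"method": "servo_tool", "body": {"rows": [{"dx":0,"dy":0,"dz":0,"wx":0,"wy":0,"wz":0,"fingers":0.5}]}}

```text
clock: 4.65
eef_pos: [583.5, 301.6, 205.0]
tool_rot: [-3.138, 1.22, -3.077]
force: [1.5, -0.3, 0.5]
width: 43.1
```

```bash
python3 - <<'E'
from h import *
p,R=cur()
ci=ctrl.camera_info('wrist');im=save('wrist','w3.png')[:,:,::-1].copy()
E=np.array([566.,304,158.4]);yaw=3.204
lat=place([0,0,yaw],[[0,1,0]])[0]
P=projw(ci,[E+lat*y+NR(yaw)*n for y in(-60,60) for n in(-4.5,4.5)]);print(p,P.round(1).tolist())
for u in P: cv2.drawMarker(im,tuple(int(v) for v in u+.5),(0,0,255),1,8,1)
cv2.imwrite('pics/w3b.png',im)
edge=E;U=UP(yaw);T=frame(-U,-NR(yaw))
plan([(edge-U*25,T)],[4],0.5)
E
```

```text
[583.5253197  301.57171075 205.02390518] [[325.8, 122.6], [311.1, 122.6], [324.7, 287.8], [312.7, 287.8]]
target [557.5 303.5 134.9] turn deg [-0.2  0.   0.1]
{'dx': 0.025, 'dy': 0.002, 'dz': -0.0, 'wx': -0.007, 'wy': 0.002, 'wz': 0.002, 'fingers': 0.5}
{'dx': 0.025, 'dy': 0.002, 'dz': -0.0, 'wx': -0.007, 'wy': 0.002, 'wz': 0.002, 'fingers': 0.5}
{'dx': 0.025, 'dy': 0.002, 'dz': -0.0, 'wx': -0.007, 'wy': 0.002, 'wz': 0.002, 'fingers': 0.5}
{'dx': 0.025, 'dy': 0.002, 'dz': -0.0, 'wx': -0.007, 'wy': 0.002, 'wz': 0.002, 'fingers': 0.5}
```

View pics/w3b.png

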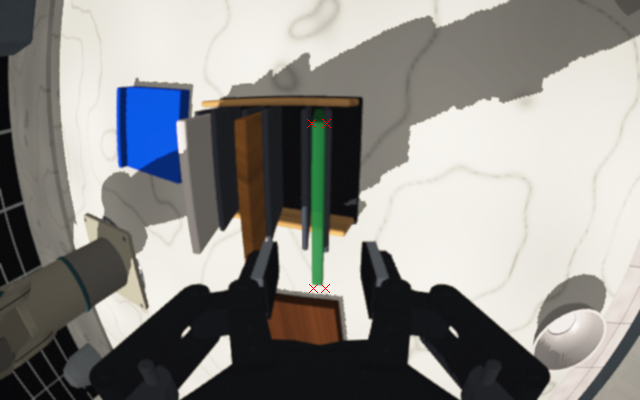

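>>> {"method": "servo_tool", "body": {"rows": [{"dx":0.025,"dy":0.002,"dz":0,"wx":0,"wy":0,"wz":0,"fingers":0.5},{"dx":0.025,"dy":0.002,"dz":0,"wx":0,"wy":0,"wz":0,"fingers":0.5},{"dx":0.025,"dy":0.002,"dz":0,"wx":0,"wy":0,"wz":0,"fingers":0.5},{"dx":0.025,"dy":0.002,"dz":0,"wx":0,"wy":0,"wz":0,"fingers":0.5},{"dx":0,"dy":0,"dz":0,"wx":0,"wy":0,"wz":0,"fingers":0.8}]}}

```text
clock: 5.32
eef_pos: [559.2, 302.7, 135.9]
tool_rot: [-3.133, 1.222, -3.076]
force: [-0.1, -0.3, -0.3]
width: 25.5
```

>>> {"method": "servo_tool", "body": {"rows": [{"dx":0,"dy":0,"dz":0,"wx":0,"wy":0,"wz":0,"fingers":0.9},{"dx":0,"dy":0,"dz":0,"wx":0,"wy":0,"wz":0,"fingers":1},{"dx":0,"dy":0,"dz":0,"wx":0,"wy":0,"wz":0,"fingers":1},{"dx":0,"dy":0,"dz":0,"wx":0,"wy":0,"wz":0,"fingers":1}]}}

```text
clock: 5.82
eef_pos: [558.8, 303.5, 137.5]
tool_rot: [-3.135, 1.222, -3.077]
force: [-3.8, -2.6, 6.7]
width: 7.6
```

```bash
python3 - <<'E'
from h import *
s=ctrl.read_state();print(s['clock'],s['eef_pos'],s['qpos'],s['width'],s['force'])
save('wrist','w4.png')
np.save('q2.npy',np.r_[s['qpos'],s['eef_pos'],s['tool_rot']])
E
```

```text
5.825 [558.77248322 303.48269847 137.54146259] [-0.27773863  0.9158423  -0.39138365  1.2925026   0.14618674  1.28896157
 -0.57765808] 7.639852217350872 [-3.81622278 -2.62398232  6.68968615]
```

View pics/w4.png

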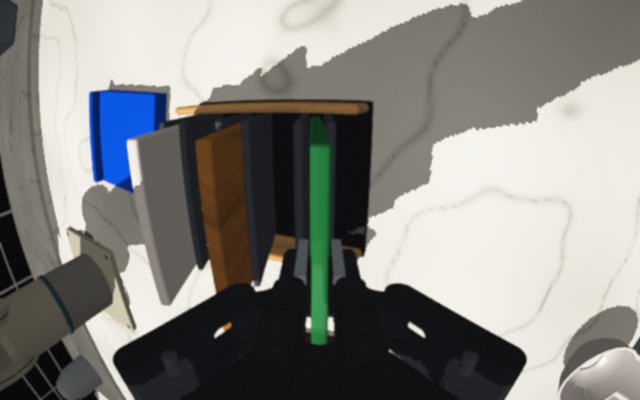

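>>> {"method": "servo_tool", "body": {"rows": [{"dx":-0.01,"dy":0,"dz":0,"wx":0,"wy":0,"wz":0,"fingers":1},{"dx":-0.02,"dy":0,"dz":0,"wx":0,"wy":0,"wz":0,"fingers":1},{"dx":-0.025,"dy":0,"dz":0,"wx":0,"wy":0,"wz":0,"fingers":1},{"dx":-0.025,"dy":0,"dz":0,"wx":0,"wy":0,"wz":0,"fingers":1},{"dx":-0.025,"dy":0,"dz":0,"wx":0,"wy":0,"wz":0,"fingers":1}]}}

```text
clock: 6.5
eef_pos: [586.5, 305.8, 210.8]
tool_rot: [-3.138, 1.224, -3.08]
force: [-2.1, -0.2, -3.9]
width: 7.8
```

>>> {"method": "servo_tool", "body": {"rows": [{"dx":-0.025,"dy":0,"dz":0,"wx":0,"wy":0,"wz":0,"fingers":1},{"dx":-0.025,"dy":0,"dz":0,"wx":0,"wy":0,"wz":0,"fingers":1},{"dx":-0.025,"dy":0,"dz":0,"wx":0,"wy":0,"wz":0,"fingers":1},{"dx":-0.025,"dy":0,"dz":0,"wx":0,"wy":0,"wz":0,"fingers":1},{"dx":0,"dy":0,"dz":0,"wx":0,"wy":0,"wz":0,"fingers":1}]}}

```text
clock: 7.12
eef_pos: [614.1, 307.6, 282.4]
tool_rot: [3.14, 1.23, -3.086]
force: [-0.1, 0.3, -4.1]
width: 7.8
```

```bash
python3 - <<'E'
from h import *
s=ctrl.read_state();print(s['clock'],s['eef_pos'],s['qpos'],s['width'],s['force'])
save('side','s2.png');save('wrist','w5.png')
np.save('q3.npy',np.r_[s['qpos'],s['eef_pos'],s['tool_rot']])
E
```

```text
7.125 [614.07025221 307.61478939 282.36026647] [-0.29161575  0.87891761 -0.39085071  0.93995294  0.12628294  1.66170565
 -0.54421774] 7.772295313807225 [-0.08348632  0.27940752 -4.14450466]
```

View pics/s2.png

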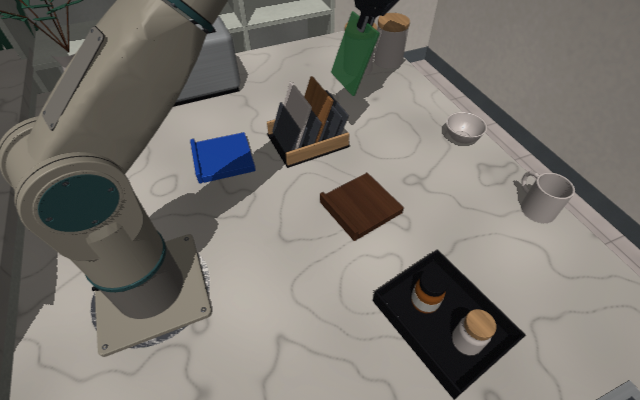

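View pics/w5.png

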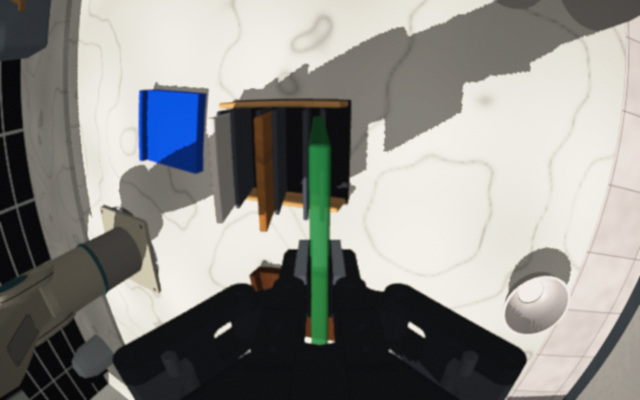

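```bash
cat > kin.py <<'E'
from h import *
import itertools
data=[np.r_[[1.23419935,0.62931937,0.03842354,1.51837249,-0.02698522,0.99626598,-0.01996377],[173.74,-625.71,230.40],[-3.12838251,1.56894862,1.85486251]],np.load('q2.npy'),np.load('q3.npy'),np.load('q1.npy')]
def fk(q,par,sg):
    o1,H,U,F,L,ea,wa,o7,eb=par
    R=Rn.from_euler('z',sg[0]*q[0]+o1);p=np.array([0,0,H])
    R=R*Rn.from_euler('y',q[1]);R=R*Rn.from_euler('z',sg[1]*q[2]);p=p+R.apply([ea,0,U])
    R=R*Rn.from_euler('y',q[3]);p=p+R.apply([eb,0,0]);R=R*Rn.from_euler('z',sg[2]*q[4]);p=p+R.apply([0,0,F])
    R=R*Rn.from_euler('y',q[5]);p=p+R.apply([wa,0,0]);R=R*Rn.from_euler('z',sg[3]*q[6]+o7);p=p+R.apply([0,0,L])
    return p,R   # tool x = R z
def res(par,sg,ds):
    out=[]
    for d in ds:
        p,R=fk(d[:7],par,sg);M=R.as_matrix();T=Rn.from_euler('xyz',d[10:13]).as_matrix()
        out+=[*(p-d[7:10]),*(200*(M[:,2]-T[:,0])),*(200*(M[:,0]-T[:,2]))]
    return np.array(out)
if __name__=='__main__':
    best=[]
    for sg in itertools.product((1,-1),repeat=4):
        for o7 in(0,np.pi):
         for o1 in (0,-2.53 if sg[0]>0 else -.066+0):
          s=least_squares(res,[o1,330,400,350,250,0,0,o7,0],args=(sg,data[:3]))
          best.append((s.cost,sg,s.x))
    best.sort(key=lambda b:b[0])
    for b in best[:4]: print(b[0],b[1],b[2].round(3))
    print(res(best[0][2],best[0][1],data[:4]).round(1).reshape(-1,9))
    np.save('par.npy',best[0][2]);np.save('sg.npy',best[0][1])
E
python3 kin.py
```

```text
12.057096102787664 (-1, -1, -1, -1) [-4.20000e-02  3.45383e+02  5.72245e+02  3.77834e+02  3.76346e+02
 -1.75550e+01 -1.53000e+01  3.10100e+00  7.87000e+00]
12.057096102797361 (-1, -1, -1, -1) [-4.20000e-02  3.45383e+02  5.72245e+02  3.77834e+02  3.76346e+02
 -1.75550e+01 -1.53000e+01  3.10100e+00  7.87000e+00]
12.057096102808048 (-1, -1, -1, -1) [-4.20000e-02  3.45383e+02  5.72245e+02  3.77834e+02  3.76346e+02
 -1.75560e+01 -1.53000e+01  3.10100e+00  7.87000e+00]
2237.7782422302 (-1, 1, 1, 1) [-1.300000e-02  3.165600e+02  2.577911e+03  4.059630e+02  2.304506e+03
 -8.264290e+02  4.584140e+02  3.458000e+00  1.482250e+02]
[[ 0.9  0.1 -1.   0.   0.  -0.  -0.3 -0.1  0. ]
 [-0.4  0.7  1.9 -0.1  2.9 -0.   0.   0.2  0. ]
 [ 0.6 -0.8 -0.9 -0.1  2.8 -0.   0.   0.2  0.1]
 [-2.6  0.1 -1.1  0.   2.7  0.  -0.   0.1 -0.1]]
```

```bash
cat >> kin.py <<'E'
par=np.load('par.npy');sg=np.load('sg.npy')
lo=np.array([-3.06,-.37,-1.25,.18,-1.1,.23,-2.94]);hi=np.array([3.06,2.12,1.32,2.47,4.24,1.98,2.94])
def ik(p,R,q0):
    def f(q):
        a,A=fk(q,par,sg);M=A.as_matrix();T=R.as_matrix()
        return np.r_[a-p,200*(M[:,2]-T[:,0]),200*(M[:,0]-T[:,2]),1*(q-q0)]
    s=least_squares(f,np.clip(q0,lo+.01,hi-.01),bounds=(lo,hi));return s.x,np.abs(f(s.x)[:9]).max()
BASE=np.array([503.5,27.5,3.332])
def tl(th): # theta from horizontal, tool frame aligned with base
    c,s=np.cos(np.radians(th)),np.sin(np.radians(th))
    t=place([0,0,BASE[2]],[[c,0,-s]])[0];n=place([0,0,BASE[2]],[[s,0,c]])[0]
    return frame(t,-n)
def hold(th,m,h,l=138):
    c,s=np.cos(np.radians(th)),np.sin(np.radians(th))
    return place(BASE,[[75-m-4.5*s-l*c,0,22+h+4.5*c+l*s]])[0],tl(th)
E
python3 - <<'E'
from kin import *
s=ctrl.read_state();q=s['qpos']
for th,h in((70,60),(60,20),(50,20),(45,20),(40,20),(40,0),(36,0),(33,0),(30,0)):
    p,R=hold(th,4,h);q,e=ik(p,R,q);print(th,h,p.round(0),q.round(2),round(e,2))
q=s['qpos']
for th in (45,40,35,30):
    p=place(BASE,[[-50,0,45]])[0];qq,e=ik(p,tl(th),q);print('low',th,p.round(),qq.round(2),round(e,2))
E
```

```text
70 60 [484.  24. 213.] [ 0.12  0.64 -0.4   1.66  0.24  1.25 -0.18] 0.0
60 20 [505.  28. 164.] [ 0.06  0.84 -0.37  1.48  0.26  1.4  -0.18] 0.0
50 20 [524.  32. 151.] [ 0.01  0.99 -0.34  1.26  0.25  1.64 -0.17] 0.0
45 20 [533.  33. 143.] [-0.01  1.07 -0.33  1.15  0.25  1.76 -0.16] 0.0
40 20 [540.  35. 134.] [-0.03  1.15 -0.32  1.03  0.25  1.87 -0.15] 0.0
40 0 [540.  35. 114.] [-0.03  1.17 -0.32  1.04  0.25  1.85 -0.15] 0.0
36 0 [546.  36. 107.] [-0.04  1.24 -0.31  0.94  0.25  1.95 -0.14] 0.0
33 0 [550.  36. 101.] [-0.19  1.27  0.11  0.88  0.    1.98  0.09] 1.19
30 0 [553.  37.  95.] [-0.2   1.29  0.13  0.88  0.    1.98  0.1 ] 7.96
low 45 [553.  37.  45.] [-0.01  1.21 -0.34  1.08  0.29  1.68 -0.17] 0.0
low 40 [553.  37.  45.] [-0.03  1.28 -0.33  0.98  0.29  1.81 -0.16] 0.0
low 35 [553.  37.  45.] [-0.05  1.34 -0.32  0.87  0.29  1.93 -0.14] 0.0
low 30 [553.  37.  45.] [-0.19  1.37  0.11  0.81  0.    1.98  0.09] 3.88
```

```bash
python3 - <<'E'
from kin import *
p2,R2=hold(65,8,60); p3,R3=hold(40,6,20)
plan([(np.array([600,150,290]),R2),(p2,R2),(p3,R3)],[5,5,6],1)
E
```

```text
target [600 150 290] turn deg [-7.   5.2 -2.8]
{'dx': -0.0, 'dy': -0.042, 'dz': -0.006, 'wx': -0.235, 'wy': 0.173, 'wz': -0.094, 'fingers': 1}
{'dx': 0.0, 'dy': -0.041, 'dz': -0.007, 'wx': -0.235, 'wy': 0.173, 'wz': -0.094, 'fingers': 1}
{'dx': 0.001, 'dy': -0.041, 'dz': -0.008, 'wx': -0.235, 'wy': 0.173, 'wz': -0.094, 'fingers': 1}
{'dx': 0.001, 'dy': -0.041, 'dz': -0.009, 'wx': -0.235, 'wy': 0.173, 'wz': -0.094, 'fingers': 1}
{'dx': 0.002, 'dy': -0.041, 'dz': -0.01, 'wx': -0.235, 'wy': 0.173, 'wz': -0.094, 'fingers': 1}
target [499.   26.6 209. ] turn deg [0. 0. 0.]
{'dx': 0.033, 'dy': -0.027, 'dz': -0.02, 'wx': 0.0, 'wy': 0.0, 'wz': 0.0, 'fingers': 1}
{'dx': 0.033, 'dy': -0.027, 'dz': -0.02, 'wx': 0.0, 'wy': 0.0, 'wz': 0.0, 'fingers': 1}
{'dx': 0.033, 'dy': -0.027, 'dz': -0.02, 'wx': 0.0, 'wy': 0.0, 'wz': 0.0, 'fingers': 1}
{'dx': 0.033, 'dy': -0.027, 'dz': -0.02, 'wx': 0.0, 'wy': 0.0, 'wz': 0.0, 'fingers': 1}
{'dx': 0.033, 'dy': -0.027, 'dz': -0.02, 'wx': 0.0, 'wy': 0.0, 'wz': 0.0, 'fingers': 1}
target [542.4  35.  134.2] turn deg [-0. 25.  0.]
{'dx': 0.011, 'dy': -0.0, 'dz': 0.016, 'wx': -0.0, 'wy': 0.694, 'wz': 0.0, 'fingers': 1}
{'dx': 0.01, 'dy': -0.0, 'dz': 0.017, 'wx': -0.0, 'wy': 0.694, 'wz': 0.0, 'fingers': 1}
{'dx': 0.008, 'dy': -0.0, 'dz': 0.017, 'wx': -0.0, 'wy': 0.694, 'wz': 0.0, 'fingers': 1}
{'dx': 0.007, 'dy': -0.0, 'dz': 0.018, 'wx': -0.0, 'wy': 0.694, 'wz': 0.0, 'fingers': 1}
{'dx': 0.006, 'dy': -0.0, 'dz': 0.018, 'wx': -0.0, 'wy': 0.694, 'wz': 0.0, 'fingers': 1}
{'dx': 0.005, 'dy': -0.0, 'dz': 0.019, 'wx': -0.0, 'wy': 0.694, 'wz': 0.0, 'fingers': 1}
```

>>> {"method": "servo_tool", "body": {"rows": [{"dx":0,"dy":-0.042,"dz":-0.006,"wx":-0.235,"wy":0.173,"wz":-0.094,"fingers":1},{"dx":0,"dy":-0.041,"dz":-0.007,"wx":-0.235,"wy":0.173,"wz":-0.094,"fingers":1},{"dx":0.001,"dy":-0.041,"dz":-0.008,"wx":-0.235,"wy":0.173,"wz":-0.094,"fingers":1},{"dx":0.001,"dy":-0.041,"dz":-0.009,"wx":-0.235,"wy":0.173,"wz":-0.094,"fingers":1},{"dx":0.002,"dy":-0.041,"dz":-0.01,"wx":-0.235,"wy":0.173,"wz":-0.094,"fingers":1}]}}

```text
clock: 7.85
eef_pos: [599.8, 149.3, 288.8]
tool_rot: [3.141, 1.132, -2.95]
force: [0.4, 0.9, -4.2]
width: 7.8
```

>>> {"method": "servo_tool", "body": {"rows": [{"dx":0.033,"dy":-0.027,"dz":-0.02,"wx":0,"wy":0,"wz":0,"fingers":1},{"dx":0.033,"dy":-0.027,"dz":-0.02,"wx":0,"wy":0,"wz":0,"fingers":1},{"dx":0.033,"dy":-0.027,"dz":-0.02,"wx":0,"wy":0,"wz":0,"fingers":1},{"dx":0.033,"dy":-0.027,"dz":-0.02,"wx":0,"wy":0,"wz":0,"fingers":1},{"dx":0.033,"dy":-0.027,"dz":-0.02,"wx":0,"wy":0,"wz":0,"fingers":1}]}}

```text
clock: 8.48
eef_pos: [500.3, 27.4, 208.4]
tool_rot: [3.141, 1.134, -2.951]
force: [0.3, -0.8, -4.3]
width: 7.8
```

>>> {"method": "servo_tool", "body": {"rows": [{"dx":0.011,"dy":0,"dz":0.016,"wx":0,"wy":0.694,"wz":0,"fingers":1},{"dx":0.01,"dy":0,"dz":0.017,"wx":0,"wy":0.694,"wz":0,"fingers":1},{"dx":0.008,"dy":0,"dz":0.017,"wx":0,"wy":0.694,"wz":0,"fingers":1},{"dx":0.007,"dy":0,"dz":0.018,"wx":0,"wy":0.694,"wz":0,"fingers":1},{"dx":0.006,"dy":0,"dz":0.018,"wx":0,"wy":0.694,"wz":0,"fingers":1}]}}

```text
clock: 9.1
eef_pos: [537.7, 35.3, 145.9]
tool_rot: [3.141, 0.769, -2.951]
force: [0.7, 0.3, -3.6]
width: 8.1
```

>>> {"method": "servo_tool", "body": {"rows": [{"dx":0.005,"dy":0,"dz":0.019,"wx":0,"wy":0.694,"wz":0,"fingers":1},{"dx":0,"dy":0,"dz":0,"wx":0,"wy":0,"wz":0,"fingers":1},{"dx":0,"dy":0,"dz":0,"wx":0,"wy":0,"wz":0,"fingers":1}]}}

```text
clock: 9.48
eef_pos: [544.2, 36.6, 134.7]
tool_rot: [3.141, 0.699, -2.951]
force: [1.1, -0.5, -2.8]
width: 7.9
```

```bash
python3 - <<'E'
from kin import *
s=ctrl.read_state();print(s['clock'],s['eef_pos'],s['qpos'].round(2),s['width'],s['force'])
save('side','s3.png');ci=ctrl.camera_info('wrist');save('wrist','w6.png')
p,R=cur();M=R.as_matrix();print(M.round(3)); 
# predicted board corners in side view
def corners(p,M,b=22):
    return [p-M[:,0]*b+M[:,0]*a+M[:,1]*y+M[:,2]*z for a in(0,160) for y in(-60,60) for z in(-4.5,4.5)]
C=corners(p,M);print(proj(ctrl.camera_info('side'),C).round(0).tolist());print(projw(ci,C).round(0).tolist());print(np.round(C,0)[4:].tolist())
h=hold(40,6,20);print(h[0])
E
```

```text
9.475 [544.17393635  36.62102886 134.69496942] [-0.01  1.13 -0.33  1.08  0.23  1.85 -0.14] 7.864579954131035 [ 1.1041792  -0.46693992 -2.75700391]
[[-0.751 -0.19   0.632]
 [-0.145  0.982  0.122]
 [-0.644  0.    -0.765]]
[[410.0, 166.0], [411.0, 167.0], [373.0, 134.0], [375.0, 136.0], [359.0, 222.0], [361.0, 222.0], [328.0, 188.0], [330.0, 188.0]]
[[310.0, 364.0], [326.0, 364.0], [306.0, 148.0], [329.0, 148.0], [314.0, 240.0], [323.0, 240.0], [313.0, 118.0], [323.0, 118.0]]
[[449.0, -43.0, 50.0], [455.0, -42.0, 44.0], [427.0, 75.0, 50.0], [432.0, 76.0, 44.0]]
[542.39087473  34.99591601 134.15189013]
```

View pics/s3.png

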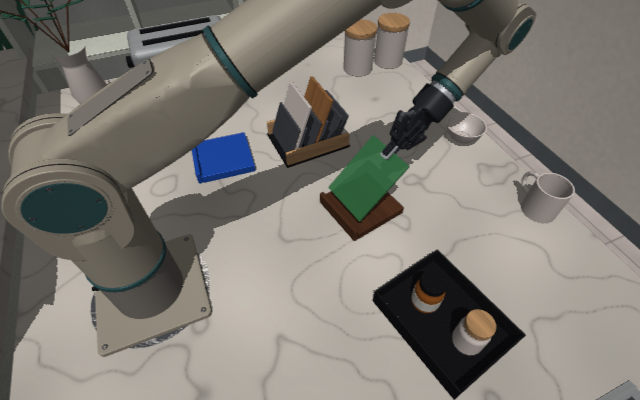

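View pics/w6.png

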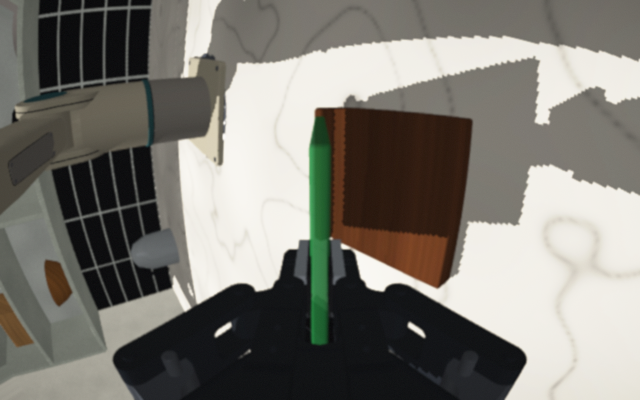

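```bash
python3 - <<'E'
from kin import *
ci=ctrl.camera_info('wrist');im=cv2.imread('pics/w6.png')
p,R=cur();M=R.as_matrix()
C=[p-M[:,0]*22+M[:,0]*a+M[:,1]*y+M[:,2]*z for a in(0,160) for y in(-60,60) for z in(-4.5,4.5)]
B=place(BASE,[[x,y,z] for x,z in((-60,22),(75,22),(75,36)) for y in(-70,70)])
k=4;x0,y0=290,95
c=cv2.resize(im[y0:y0+150,x0:x0+190],None,fx=k,fy=k,interpolation=cv2.INTER_CUBIC)
for u in projw(ci,C): cv2.drawMarker(c,tuple(int(v) for v in (u-[x0,y0]+.5)*k),(255,255,255),1,10,1)
for u in projw(ci,B): cv2.drawMarker(c,tuple(int(v) for v in (u-[x0,y0]+.5)*k),(0,255,255),1,10,1)
cv2.imwrite('pics/c7.png',c)
E
```

```text
(no output)
```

View pics/c7.png

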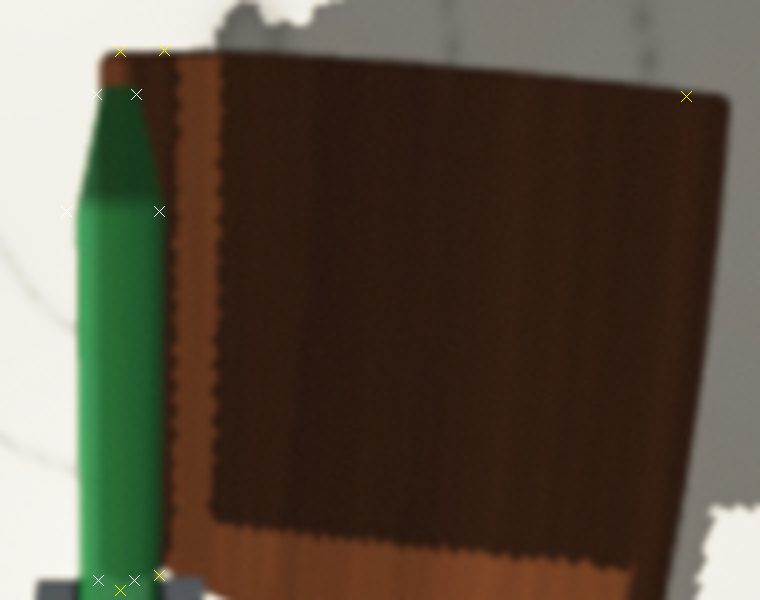

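>>> {"method": "servo_tool", "body": {"rows": [{"dx":0.006,"dy":-0.001,"dz":0.004,"wx":0,"wy":0,"wz":0,"fingers":1},{"dx":0.006,"dy":-0.001,"dz":0.004,"wx":0,"wy":0,"wz":0,"fingers":1},{"dx":0.005,"dy":-0.001,"dz":0.005,"wx":0,"wy":0,"wz":0,"fingers":1},{"dx":0,"dy":0,"dz":0,"wx":0,"wy":0,"wz":0,"fingers":1}]}}

```text
clock: 10.07
eef_pos: [540.8, 33.4, 118.3]
tool_rot: [3.141, 0.696, -2.951]
force: [0.2, 0.7, -4.0]
width: 7.7
```

>>> {"method": "servo_tool", "body": {"rows": [{"dx":0.002,"dy":0,"dz":0.002,"wx":0,"wy":0,"wz":0,"fingers":1},{"dx":0,"dy":0,"dz":0,"wx":0,"wy":0,"wz":0,"fingers":1}]}}

```text
clock: 10.32
eef_pos: [540.9, 33.7, 116.6]
tool_rot: [3.141, 0.697, -2.951]
force: [-0.5, -0.3, -4.0]
width: 7.4
```

```bash
python3 - <<'E'
from kin import *
s=ctrl.read_state();print(s['clock'],s['eef_pos'],s['qpos'].round(2),s['width'],s['force'],s['torque'])
print(hold(40,5,0)[0])
save('side','s4.png');ci=ctrl.camera_info('wrist');im=save('wrist','w7.png')[:,:,::-1]
k=4;x0,y0=290,95
a=cv2.resize(im[y0:y0+150,x0:x0+100],None,fx=k,fy=k,interpolation=cv2.INTER_CUBIC)
b=cv2.resize(cv2.imread('pics/s4.png')[120:250,310:425],None,fx=3,fy=3,interpolation=cv2.INTER_CUBIC)
c=np.zeros((600,745,3),np.uint8);c[:,:400]=a;c[:390,400:]=b
cv2.imwrite('pics/c8.png',c)
E
```

```text
10.325 [540.93614409  33.69523772 116.57706923] [-0.    1.15 -0.33  1.09  0.23  1.82 -0.14] 7.364172815204704 [-0.50539987 -0.31278126 -3.98275605] [ 0.34594824 -1.67837096 -0.00633497]
[541.40894751  34.80665711 114.15189013]
```

View pics/c8.png

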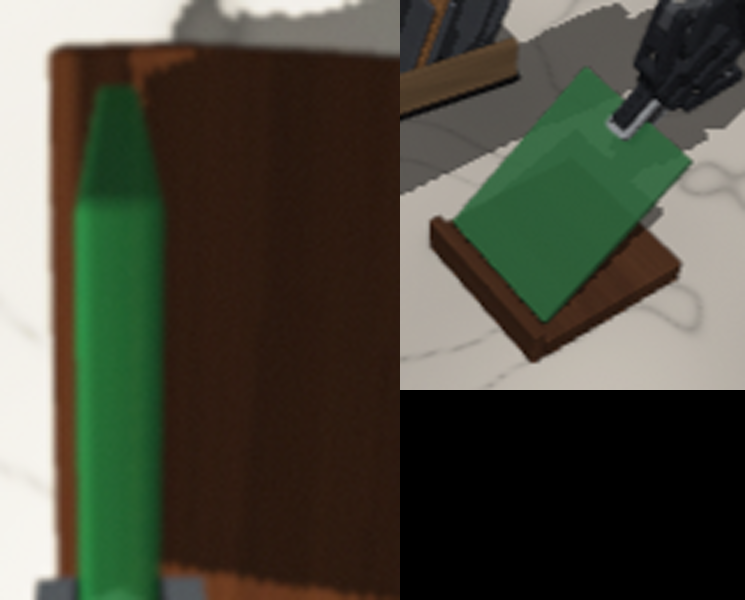

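>>> {"method": "servo_tool", "body": {"rows": [{"dx":0.002,"dy":0,"dz":0.002,"wx":0,"wy":0,"wz":0,"fingers":1},{"dx":0,"dy":0,"dz":0,"wx":0,"wy":0,"wz":0,"fingers":1}]}}

```text
clock: 10.68
eef_pos: [540.7, 33.5, 114.4]
tool_rot: [3.141, 0.697, -2.951]
force: [-0.1, -0.6, -3.5]
width: 7.8
```

>>> {"method": "servo_tool", "body": {"rows": [{"dx":0.002,"dy":0,"dz":0.002,"wx":0,"wy":0,"wz":0,"fingers":1},{"dx":0,"dy":0,"dz":0,"wx":0,"wy":0,"wz":0,"fingers":1}]}}

```text
clock: 10.92
eef_pos: [540.6, 33.5, 113.0]
tool_rot: [3.142, 0.696, -2.951]
force: [2.0, 0.5, -0.6]
width: 7.7
```

>>> {"method": "servo_tool", "body": {"rows": [{"dx":0,"dy":0,"dz":0,"wx":0,"wy":0,"wz":0,"fingers":0.9},{"dx":0,"dy":0,"dz":0,"wx":0,"wy":0,"wz":0,"fingers":0.87},{"dx":0,"dy":0,"dz":0,"wx":0,"wy":0,"wz":0,"fingers":0.84},{"dx":0,"dy":0,"dz":0,"wx":0,"wy":0,"wz":0,"fingers":0.81},{"dx":0,"dy":0,"dz":0,"wx":0,"wy":0,"wz":0,"fingers":0.78}]}}

```text
clock: 11.55
eef_pos: [540.5, 33.5, 112.4]
tool_rot: [3.141, 0.697, -2.951]
force: [1.0, 0.7, -0.2]
width: 19.1
```

```bash
python3 - <<'E'
from kin import *
s=ctrl.read_state();print(s['clock'],s['eef_pos'],s['width'],s['force'])
save('side','s5.png');im=save('wrist','w8.png')[:,:,::-1]
a=cv2.resize(im[95:400,150:500],None,fx=1.2,fy=1.2)
b=cv2.resize(cv2.imread('pics/s5.png')[120:250,310:425],None,fx=3,fy=3,interpolation=cv2.INTER_CUBIC)
c=np.zeros((390,420+345,3),np.uint8);c[:a.shape[0],:a.shape[1]]=a;c[:390,420:]=b
cv2.imwrite('pics/c9.png',c)
E
```

```text
11.55 [540.50696476  33.51673584 112.43658862] 19.100735229771416 [ 0.99704214  0.65979344 -0.2216428 ]
```

View pics/c9.png

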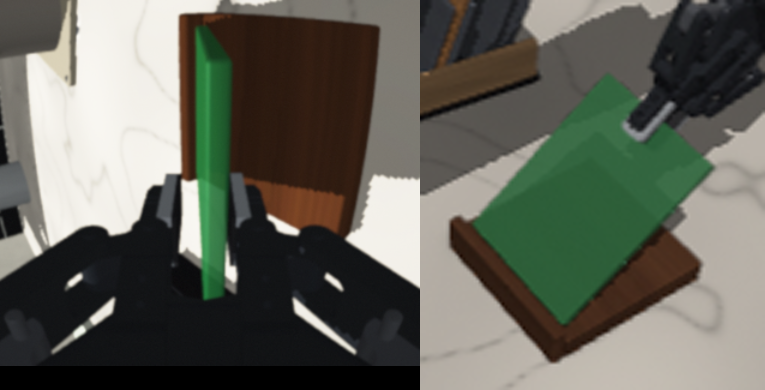

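>>> {"method": "servo_tool", "body": {"rows": [{"dx":0,"dy":0,"dz":0,"wx":0,"wy":0,"wz":0,"fingers":0.74},{"dx":0,"dy":0,"dz":0,"wx":0,"wy":0,"wz":0,"fingers":0.7},{"dx":0,"dy":0,"dz":0,"wx":0,"wy":0,"wz":0,"fingers":0.66},{"dx":0,"dy":0,"dz":0,"wx":0,"wy":0,"wz":0,"fingers":0.62},{"dx":0,"dy":0,"dz":0,"wx":0,"wy":0,"wz":0,"fingers":0.58}]}}

```text
clock: 12.28
eef_pos: [540.6, 33.5, 112.5]
tool_rot: [3.141, 0.697, -2.951]
force: [0.2, -0.8, -1.1]
width: 35.9
```

>>> {"method": "servo_tool", "body": {"rows": [{"dx":0,"dy":0,"dz":0,"wx":0,"wy":0,"wz":0,"fingers":0.54},{"dx":0,"dy":0,"dz":0,"wx":0,"wy":0,"wz":0,"fingers":0.5},{"dx":0,"dy":0,"dz":0,"wx":0,"wy":0,"wz":0,"fingers":0.5}]}}

```text
clock: 12.65
eef_pos: [540.6, 33.5, 112.5]
tool_rot: [3.141, 0.697, -2.951]
force: [0.3, -0.7, -2.8]
width: 42.7
```

```bash
python3 - <<'E'
from kin import *
s=ctrl.read_state();print(s['clock'],s['eef_pos'],s['width'],s['force'])
save('side','s6.png');im=save('wrist','w9.png')[:,:,::-1]
a=cv2.resize(im[95:400,150:500],None,fx=1.2,fy=1.2)
b=cv2.resize(cv2.imread('pics/s6.png')[120:250,310:425],None,fx=3,fy=3,interpolation=cv2.INTER_CUBIC)
c=np.zeros((390,420+345,3),np.uint8);c[:a.shape[0],:a.shape[1]]=a;c[:390,420:]=b
cv2.imwrite('pics/c10.png',c)
p,R=cur();M=R.as_matrix()
br=Rn.from_euler('z',BASE[2]).inv()
pb=br.apply(p-[BASE[0],BASE[1],0]);print('tcp in base',pb)
th=np.arcsin(-M[2,0]);print(np.degrees(th))
t=np.array([np.cos(th),-np.sin(th)]);n=np.array([np.sin(th),np.cos(th)])
for sb in (0,4,8):
  w=s['width']/2
  for phi in np.radians(np.arange(20,41,.25)):
    Q=np.array([73-9*np.sin(phi)-160*np.cos(phi),22+160*np.sin(phi)])
    r=Q-(pb[[0,2]]-w*n-sb*t)
    if abs(r@n)<.35: print(sb,np.degrees(phi),'d',-(r@t))
E
```

```text
12.65 [540.58594736  33.51045031 112.49053301] 42.65090569815224 [ 0.31512148 -0.71599413 -2.76865838]
tcp in base [-37.56760104   1.1150147  112.49154194]
39.92916335344405
0 32.75 d 19.610601340923537
4 32.75 d 15.610601340923532
8 32.75 d 11.610601340923543
```

View pics/c10.png

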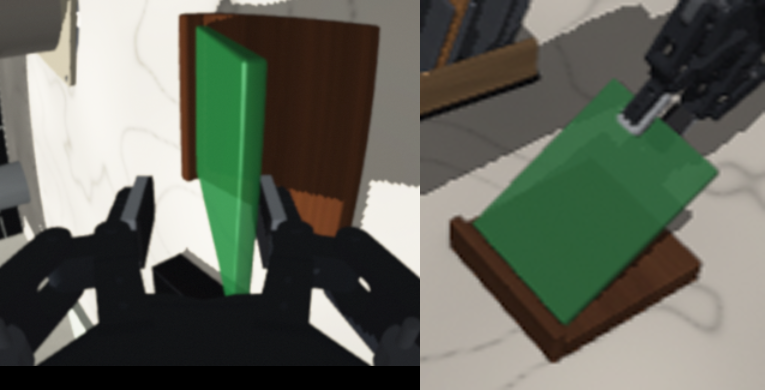

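```bash
python3 - <<'E'
from kin import *
p,R=cur();M=R.as_matrix();th=np.arcsin(-M[2,0])
t=np.array([np.cos(th),-np.sin(th)]);n=np.array([np.sin(th),np.cos(th)])
phis=np.radians(np.linspace(32.75,0,21));D=np.linspace(20,13,21)
T=[]
for f,d in zip(phis,D):
    Q=np.array([73-9*np.sin(f)-160*np.cos(f),22+160*np.sin(f)]);T.append(Q+d*t+21.3*n)
T=np.array(T);print(T[0],T[-1])
for a in np.diff(T,axis=0): print('dx %.4f dz %.4f'%(a@t/750,-(a@n)/750))
q=ctrl.read_state()['qpos'];print(ik(place(BASE,[[T[-1][0],1,T[-1][1]-5]])[0],R,q))
E
```

```text
[-37.42704848 112.05277602] [-63.35990606  29.98974083]
dx 0.0006 dz 0.0059
dx 0.0008 dz 0.0058
dx 0.0010 dz 0.0058
dx 0.0011 dz 0.0057
dx 0.0013 dz 0.0057
dx 0.0015 dz 0.0057
dx 0.0016 dz 0.0056
dx 0.0018 dz 0.0055
dx 0.0020 dz 0.0055
dx 0.0021 dz 0.0054
dx 0.0023 dz 0.0053
dx 0.0025 dz 0.0053
dx 0.0026 dz 0.0052
dx 0.0028 dz 0.0051
dx 0.0029 dz 0.0050
dx 0.0031 dz 0.0049
dx 0.0032 dz 0.0048
dx 0.0034 dz 0.0047
dx 0.0035 dz 0.0046
dx 0.0036 dz 0.0045
(array([-0.04761291,  1.32126754, -0.30358924,  0.91043338,  0.27735756,
        1.82359942, -0.13161204]), np.float64(0.0011951946107728872))
```

>>> {"method": "servo_tool", "body": {"rows": [{"dx":0.0006,"dy":0,"dz":0.006,"wx":0,"wy":0,"wz":0,"fingers":0.5},{"dx":0.0008,"dy":0,"dz":0.006,"wx":0,"wy":0,"wz":0,"fingers":0.5},{"dx":0.001,"dy":0,"dz":0.006,"wx":0,"wy":0,"wz":0,"fingers":0.5},{"dx":0.001,"dy":0,"dz":0.0055,"wx":0,"wy":0,"wz":0,"fingers":0.5},{"dx":0.0013,"dy":0,"dz":0.0055,"wx":0,"wy":0,"wz":0,"fingers":0.5}]}}

```text
clock: 13.38
eef_pos: [551.7, 35.7, 93.2]
tool_rot: [3.141, 0.697, -2.951]
force: [0.2, 0.2, -2.4]
width: 43.1
```

>>> {"method": "servo_tool", "body": {"rows": [{"dx":0.0015,"dy":0,"dz":0.0055,"wx":0,"wy":0,"wz":0,"fingers":0.5},{"dx":0.0016,"dy":0,"dz":0.0055,"wx":0,"wy":0,"wz":0,"fingers":0.5},{"dx":0.0018,"dy":0,"dz":0.0055,"wx":0,"wy":0,"wz":0,"fingers":0.5},{"dx":0.002,"dy":0,"dz":0.0055,"wx":0,"wy":0,"wz":0,"fingers":0.5},{"dx":0.002,"dy":0,"dz":0.0055,"wx":0,"wy":0,"wz":0,"fingers":0.5}]}}

```text
clock: 14.0
eef_pos: [559.7, 37.2, 73.2]
tool_rot: [3.141, 0.697, -2.951]
force: [-0.6, -0.3, -2.2]
width: 42.6
```

```bash
cat >> h.py <<'E'
def duo(f,x0=310,y0=120):
    a=save('wrist','_w'+f)[:,:,::-1];b=save('side','_s'+f)[:,:,::-1]
    a=cv2.resize(a[95:400,150:500],None,fx=1.2,fy=1.2);b=cv2.resize(b[y0:y0+130,x0:x0+115],None,fx=3,fy=3,interpolation=cv2.INTER_CUBIC)
    c=np.zeros((390,765,3),np.uint8);c[:a.shape[0],:a.shape[1]]=a;c[:,420:]=b;cv2.imwrite('pics/'+f,c)
E
python3 - <<'E'
from kin import *
s=ctrl.read_state();print(s['clock'],s['eef_pos'],s['width'],s['force'])
br=Rn.from_euler('z',BASE[2]).inv();print(br.apply(s['eef_pos']-[BASE[0],BASE[1],0]))
duo('c11.png')
E
```

```text
14.0 [559.67572401  37.24394756  73.16777809] 42.5835940527051 [-0.63624484 -0.32804319 -2.17258094]
[-57.0046014    1.0639081   73.16777809]
```

View pics/c11.png

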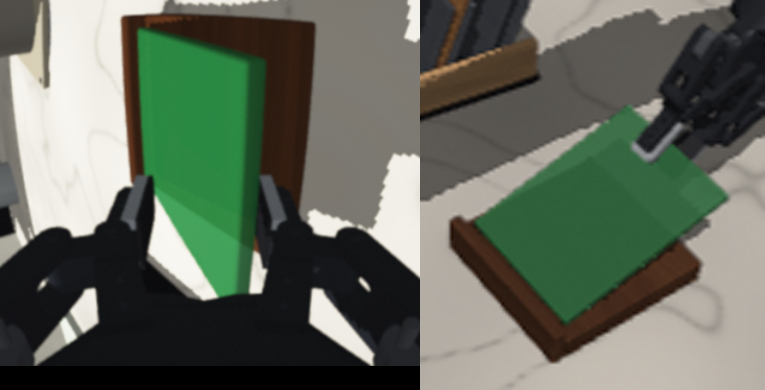

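The board's end is resting on the lower finger, the lower edge is at the lip, and it is descending smoothly. I'll continue.

>>> {"method": "servo_tool", "body": {"rows": [{"dx":0.0023,"dy":0,"dz":0.0053,"wx":0,"wy":0,"wz":0,"fingers":0.5},{"dx":0.0025,"dy":0,"dz":0.0053,"wx":0,"wy":0,"wz":0,"fingers":0.5},{"dx":0.0026,"dy":0,"dz":0.005,"wx":0,"wy":0,"wz":0,"fingers":0.5},{"dx":0.0028,"dy":0,"dz":0.005,"wx":0,"wy":0,"wz":0,"fingers":0.5},{"dx":0.003,"dy":0,"dz":0.005,"wx":0,"wy":0,"wz":0,"fingers":0.5}]}}

```text
clock: 14.72
eef_pos: [564.3, 38.1, 52.0]
tool_rot: [3.141, 0.697, -2.951]
force: [0.2, 0.5, -0.9]
width: 42.6
```

>>> {"method": "servo_tool", "body": {"rows": [{"dx":0.003,"dy":0,"dz":0.005,"wx":0,"wy":0,"wz":0,"fingers":0.5},{"dx":0.003,"dy":0,"dz":0.005,"wx":0,"wy":0,"wz":0,"fingers":0.5},{"dx":0.003,"dy":0,"dz":0.0047,"wx":0,"wy":0,"wz":0,"fingers":0.5},{"dx":0,"dy":0,"dz":0,"wx":0,"wy":0,"wz":0,"fingers":0.5}]}}

```text
clock: 15.22
eef_pos: [565.8, 38.5, 39.1]
tool_rot: [3.141, 0.696, -2.951]
force: [-0.2, 0.2, -1.2]
width: 42.8
```

```bash
python3 - <<'E'
from kin import *
s=ctrl.read_state();print(s['clock'],s['eef_pos'],s['width'],s['force'])
br=Rn.from_euler('z',BASE[2]).inv();print(br.apply(s['eef_pos']-[BASE[0],BASE[1],0]))
duo('c12.png')
E
```

```text
15.225 [565.84108368  38.47097957  39.13009373] 42.768066780917295 [-0.21788544  0.16684918 -1.19578266]
[-63.29076263   1.02590112  39.13009373]
```

View pics/c12.png

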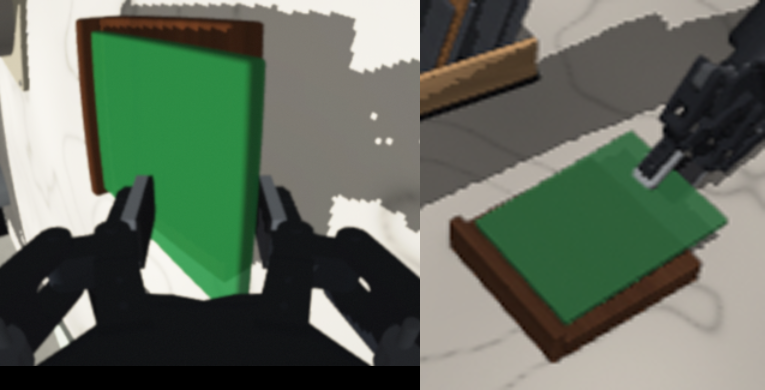

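>>> {"method": "servo_tool", "body": {"rows": [{"dx":0.0015,"dy":0,"dz":0.002,"wx":0,"wy":0,"wz":0,"fingers":0.5},{"dx":0.0015,"dy":0,"dz":0.002,"wx":0,"wy":0,"wz":0,"fingers":0.5},{"dx":0.0015,"dy":0,"dz":0.002,"wx":0,"wy":0,"wz":0,"fingers":0.5},{"dx":0.001,"dy":0,"dz":0.002,"wx":0,"wy":0,"wz":0,"fingers":0.5},{"dx":0,"dy":0,"dz":0,"wx":0,"wy":0,"wz":0,"fingers":0.5}]}}

```text
clock: 15.95
eef_pos: [566.7, 38.6, 32.2]
tool_rot: [3.141, 0.697, -2.951]
force: [-0.1, -1.4, -2.0]
width: 42.6
```

>>> {"method": "servo_tool", "body": {"rows": [{"dx":0.001,"dy":0,"dz":0.002,"wx":0,"wy":0,"wz":0,"fingers":0.5},{"dx":0,"dy":0,"dz":0,"wx":0,"wy":0,"wz":0,"fingers":0.5}]}}

```text
clock: 16.2
eef_pos: [567.2, 38.7, 30.5]
tool_rot: [3.141, 0.697, -2.951]
force: [1.6, 0.4, -1.3]
width: 42.5
```

```bash
python3 - <<'E'
from kin import *
s=ctrl.read_state();print(s['clock'],s['eef_pos'],s['width'],s['force'])
br=Rn.from_euler('z',BASE[2]).inv();print(br.apply(s['eef_pos']-[BASE[0],BASE[1],0]))
duo('c13.png')
E
```

```text
16.2 [567.20837917  38.68785807  30.54975073] 42.53209214374507 [ 1.6406579   0.41332174 -1.34246791]
[-64.67439348   1.07171506  30.54975073]
```

View pics/c13.png

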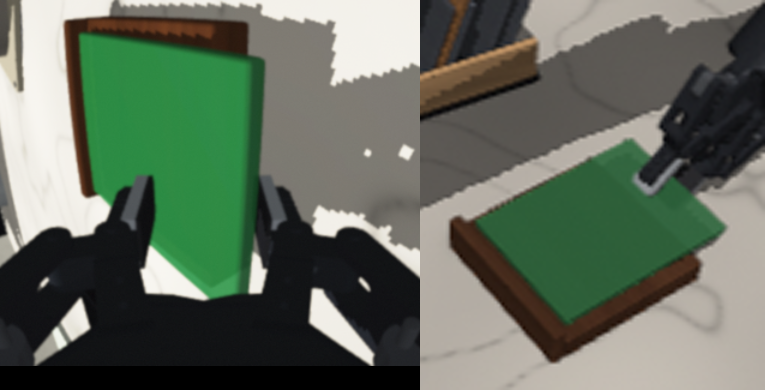

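```bash
python3 - <<'E'
from kin import *
ci=ctrl.camera_info('side')
P=proj(ci,place(BASE,[[-85,60,31],[-85,-60,31],[75,60,31],[75,-60,31],[-85,60,41],[-85,-60,41]]));print(P.round(1).tolist())
print(((P-[310,120])*3+[420,0]).round().tolist())
E
```

```text
[[409.9, 197.9], [377.5, 167.9], [355.9, 228.9], [325.3, 194.8], [410.6, 195.2], [378.0, 165.1]]
[[720.0, 234.0], [623.0, 144.0], [558.0, 327.0], [466.0, 224.0], [722.0, 226.0], [624.0, 135.0]]
```

>>> {"method": "servo_tool", "body": {"rows": [{"dx":0.001,"dy":0,"dz":0.002,"wx":0,"wy":0,"wz":0,"fingers":0.5},{"dx":0,"dy":0,"dz":0,"wx":0,"wy":0,"wz":0,"fingers":0.5}]}}

```text
clock: 16.55
eef_pos: [567.6, 38.7, 28.9]
tool_rot: [3.141, 0.697, -2.951]
force: [0.9, -0.6, -1.1]
width: 42.6
```

>>> {"method": "servo_tool", "body": {"rows": [{"dx":0.001,"dy":0,"dz":0.002,"wx":0,"wy":0,"wz":0,"fingers":0.5},{"dx":0,"dy":0,"dz":0,"wx":0,"wy":0,"wz":0,"fingers":0.5}]}}

```text
clock: 16.8
eef_pos: [567.9, 38.8, 27.2]
tool_rot: [3.141, 0.697, -2.951]
force: [1.0, -0.4, -2.2]
width: 42.8
```

```bash
python3 - <<'E'
from kin import *
s=ctrl.read_state();print(s['clock'],s['eef_pos'],s['width'],s['force'])
duo('c14.png')
E
```

```text
16.8 [567.91498064  38.80124235  27.23253519] 42.82933098743369 [ 0.98231838 -0.38887474 -2.15296956]
```

View pics/c14.png

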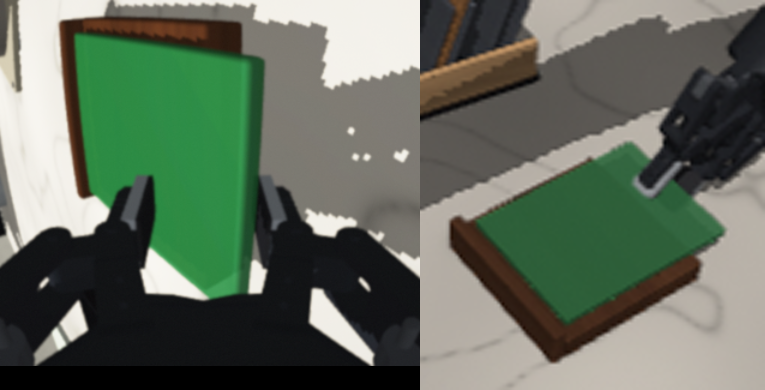

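>>> {"method": "servo_tool", "body": {"rows": [{"dx":-0.002,"dy":0,"dz":0.0017,"wx":0,"wy":0,"wz":0,"fingers":0.5},{"dx":-0.002,"dy":0,"dz":0.0017,"wx":0,"wy":0,"wz":0,"fingers":0.5},{"dx":-0.002,"dy":0,"dz":0.0017,"wx":0,"wy":0,"wz":0,"fingers":0.5},{"dx":-0.002,"dy":0,"dz":0.0017,"wx":0,"wy":0,"wz":0,"fingers":0.5},{"dx":0,"dy":0,"dz":0,"wx":0,"wy":0,"wz":0,"fingers":0.5}]}}

```text
clock: 17.52
eef_pos: [575.8, 40.4, 27.4]
tool_rot: [3.141, 0.697, -2.951]
force: [-0.4, -0.1, -0.0]
width: 42.5
```

```bash
python3 - <<'E'
from kin import *
s=ctrl.read_state();print(s['clock'],s['eef_pos'],s['width'],s['force'])
duo('c15.png')
E
```

```text
17.525 [575.76884446  40.40356019  27.36803851] 42.51606621573172 [-0.41779742 -0.13490552 -0.04378382]
```

View pics/c15.png

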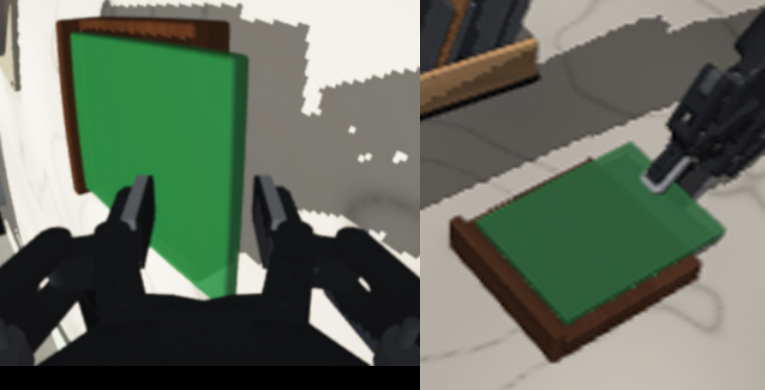

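```bash
python3 - <<'E'
from kin import *
s=ctrl.read_state();q=s['qpos'];print(q.round(2))
br=Rn.from_euler('z',BASE[2]).inv();b=br.apply(s['eef_pos']-[BASE[0],BASE[1],0]);print(b)
for th in(40,50,60):
  for x,z in((-110,27),(-115,17),(-115,90),(-100,17)):
    print(th,x,z,[v.round(2) if hasattr(v,'round') else v for v in ik(place(BASE,[[x,b[1],z]])[0],tl(th),q)])
ci=ctrl.camera_info('side')
pt=[('side',[-80,60,4.5],(310+(724-420)/3,120+230/3)),('side',[80,60,4.5],(310+150/3,120+322/3)),('side',[80,-60,4.5],(310+55/3,120+218/3)),('side',[-80,-60,4.5],(310+210/3,120+143/3))]
pt=[(n,[l[0],l[1],31],uv) for n,l,uv in pt]
p,r=fit(pt,[508,28,3.33]);print(p,r.round(1).tolist(),br.apply([p[0]-BASE[0],p[1]-BASE[1],0]))
E
```

```text
[-0.03  1.32 -0.31  0.91  0.26  1.83 -0.12]
[-73.2395078    1.02159922  27.33250592]
40 -110 27 [array([-0.08,  1.4 , -0.3 ,  0.66,  0.29,  1.98, -0.09]), np.float64(0.0)]
40 -115 17 [array([-0.11,  1.42, -0.21,  0.63,  0.23,  1.98, -0.05]), np.float64(0.01)]
40 -115 90 [array([-0.18,  1.3 ,  0.09,  0.71,  0.  ,  1.98,  0.08]), np.float64(4.04)]
40 -100 17 [array([-0.07,  1.4 , -0.3 ,  0.72,  0.28,  1.93, -0.1 ]), np.float64(0.0)]
50 -110 27 [array([-0.04,  1.26, -0.32,  0.93,  0.29,  1.69, -0.13]), np.float64(0.0)]
50 -115 17 [array([-0.04,  1.28, -0.31,  0.91,  0.29,  1.7 , -0.13]), np.float64(0.0)]
50 -115 90 [array([-0.04,  1.2 , -0.32,  0.9 ,  0.28,  1.78, -0.13]), np.float64(0.0)]
50 -100 17 [array([-0.03,  1.26, -0.32,  0.98,  0.29,  1.65, -0.14]), np.float64(0.0)]
60 -110 27 [array([-0.  ,  1.14, -0.34,  1.16,  0.31,  1.42, -0.17]), np.float64(0.0)]
60 -115 17 [array([-0.01,  1.16, -0.34,  1.15,  0.31,  1.42, -0.17]), np.float64(0.0)]
60 -115 90 [array([-0.  ,  1.07, -0.35,  1.13,  0.29,  1.52, -0.16]), np.float64(0.0)]
60 -100 17 [array([ 0.  ,  1.14, -0.34,  1.2 ,  0.31,  1.38, -0.18]), np.float64(0.0)]
[516.52902281  29.57627402   3.33496356] [[1.2, -0.2], [-0.9, 0.0], [-0.1, 0.9], [0.0, -0.9]] [-13.18650551   0.42710848   0.        ]
```

>>> {"method": "servo_tool", "body": {"rows": [{"dx":-0.005,"dy":0,"dz":0.0042,"wx":0,"wy":0,"wz":0,"fingers":0.5},{"dx":-0.007,"dy":0,"dz":0.006,"wx":0,"wy":0,"wz":0,"fingers":0.5},{"dx":-0.007,"dy":0,"dz":0.006,"wx":0,"wy":0,"wz":0,"fingers":0.5},{"dx":-0.007,"dy":0,"dz":0.006,"wx":0,"wy":0,"wz":0,"fingers":0.5},{"dx":-0.003,"dy":0,"dz":0.0025,"wx":0,"wy":0,"wz":0,"fingers":0.5}]}}

```text
clock: 18.25
eef_pos: [604.1, 46.0, 26.8]
tool_rot: [3.141, 0.697, -2.951]
force: [0.4, 0.9, 1.2]
width: 42.6
```

```bash
python3 - <<'E'
from kin import *
s=ctrl.read_state();print(s['clock'],s['eef_pos'],s['width'],s['force'],s['qpos'].round(2))
p,R=cur();y=1
A=place(BASE,[[-108,y,85]])[0];B=place(BASE,[[-122,y,60]])[0];C=place(BASE,[[-122,y,17]])[0]
print(np.degrees((R.inv()*tl(40)).as_rotvec()))
plan([(A,tl(48)),(B,tl(60)),(C,tl(60))],[5,5,5],1)
E
```

```text
18.25 [604.11570209  46.03512463  26.7895922 ] 42.613786959962034 [0.44566835 0.92156504 1.15929285] [-0.05  1.37 -0.3   0.75  0.26  1.92 -0.09]
[ 0.03018647 -0.06093725  0.01475083]
target [609.7  47.   85. ] turn deg [ 0.  -8.1  0. ]
{'dx': -0.011, 'dy': -0.0, 'dz': -0.011, 'wx': 0.001, 'wy': -0.269, 'wz': 0.0, 'fingers': 1}
{'dx': -0.011, 'dy': -0.0, 'dz': -0.011, 'wx': 0.001, 'wy': -0.269, 'wz': 0.0, 'fingers': 1}
{'dx': -0.012, 'dy': -0.0, 'dz': -0.01, 'wx': 0.001, 'wy': -0.269, 'wz': 0.0, 'fingers': 1}
{'dx': -0.012, 'dy': -0.0, 'dz': -0.01, 'wx': 0.001, 'wy': -0.269, 'wz': 0.0, 'fingers': 1}
{'dx': -0.012, 'dy': -0.0, 'dz': -0.01, 'wx': 0.001, 'wy': -0.269, 'wz': 0.0, 'fingers': 1}
target [623.5  49.6  60. ] turn deg [  0. -12.   0.]
{'dx': 0.002, 'dy': -0.0, 'dz': 0.007, 'wx': 0.0, 'wy': -0.4, 'wz': 0.0, 'fingers': 1}
{'dx': 0.003, 'dy': -0.0, 'dz': 0.007, 'wx': 0.0, 'wy': -0.4, 'wz': 0.0, 'fingers': 1}
{'dx': 0.003, 'dy': -0.0, 'dz': 0.007, 'wx': 0.0, 'wy': -0.4, 'wz': 0.0, 'fingers': 1}
{'dx': 0.003, 'dy': -0.0, 'dz': 0.007, 'wx': 0.0, 'wy': -0.4, 'wz': 0.0, 'fingers': 1}
{'dx': 0.004, 'dy': -0.0, 'dz': 0.007, 'wx': 0.0, 'wy': -0.4, 'wz': 0.0, 'fingers': 1}
target [623.5  49.6  17. ] turn deg [0. 0. 0.]
{'dx': 0.01, 'dy': -0.0, 'dz': 0.006, 'wx': 0.0, 'wy': 0.0, 'wz': 0.0, 'fingers': 1}
{'dx': 0.01, 'dy': -0.0, 'dz': 0.006, 'wx': 0.0, 'wy': 0.0, 'wz': 0.0, 'fingers': 1}
{'dx': 0.01, 'dy': -0.0, 'dz': 0.006, 'wx': 0.0, 'wy': 0.0, 'wz': 0.0, 'fingers': 1}
{'dx': 0.01, 'dy': -0.0, 'dz': 0.006, 'wx': 0.0, 'wy': 0.0, 'wz': 0.0, 'fingers': 1}
{'dx': 0.01, 'dy': -0.0, 'dz': 0.006, 'wx': 0.0, 'wy': 0.0, 'wz': 0.0, 'fingers': 1}
```

>>> {"method": "servo_tool", "body": {"rows": [{"dx":-0.011,"dy":0,"dz":-0.011,"wx":0,"wy":-0.27,"wz":0,"fingers":0.5},{"dx":-0.011,"dy":0,"dz":-0.011,"wx":0,"wy":-0.27,"wz":0,"fingers":0.5},{"dx":-0.012,"dy":0,"dz":-0.01,"wx":0,"wy":-0.27,"wz":0,"fingers":0.5},{"dx":-0.012,"dy":0,"dz":-0.01,"wx":0,"wy":-0.27,"wz":0,"fingers":1},{"dx":-0.012,"dy":0,"dz":-0.01,"wx":0,"wy":-0.27,"wz":0,"fingers":1}]}}

```text
clock: 18.88
eef_pos: [608.8, 46.7, 86.2]
tool_rot: [3.141, 0.84, -2.951]
force: [-0.1, 1.1, -0.3]
width: 6.8
```

>>> {"method": "servo_tool", "body": {"rows": [{"dx":0.002,"dy":0,"dz":0.007,"wx":0,"wy":-0.4,"wz":0,"fingers":1},{"dx":0.003,"dy":0,"dz":0.007,"wx":0,"wy":-0.4,"wz":0,"fingers":1},{"dx":0.003,"dy":0,"dz":0.007,"wx":0,"wy":-0.4,"wz":0,"fingers":1},{"dx":0.003,"dy":0,"dz":0.007,"wx":0,"wy":-0.4,"wz":0,"fingers":1},{"dx":0.004,"dy":0,"dz":0.007,"wx":0,"wy":-0.4,"wz":0,"fingers":1}]}}

```text
clock: 19.5
eef_pos: [622.8, 49.4, 61.0]
tool_rot: [3.141, 1.05, -2.951]
force: [0.7, 0.8, 1.3]
width: 0.1
```

```bash
python3 - <<'E'
from kin import *
s=ctrl.read_state();print(s['clock'],s['eef_pos'],s['width'],s['force'],s['qpos'].round(2))
br=Rn.from_euler('z',BASE[2]).inv();print(br.apply(s['eef_pos']-[BASE[0],BASE[1],0]))
im=save('wrist','w20.png')[:,:,::-1].copy();ci=ctrl.camera_info('wrist')
for x in(75,-85): 
  for y in(-60,60):
    u=projw(ci,place(BASE,[[x,y,31]]))[0];cv2.drawMarker(im,tuple(int(v) for v in u+.5),(0,0,255),1,8,1)
cv2.imwrite('pics/w20b.png',im);duo('c16.png')
plan([(place(BASE,[[-122,1,17]])[0],tl(60))],[5],1)
E
```

```text
19.5 [622.80036941  49.38037654  61.02813137] 0.10366077357853759 [0.69280506 0.79039146 1.34379903] [ 0.01  1.1  -0.34  1.13  0.28  1.48 -0.15]
[-121.28533629    1.09371874   61.02813137]
target [623.5  49.6  17. ] turn deg [0. 0. 0.]
{'dx': 0.01, 'dy': 0.0, 'dz': 0.006, 'wx': 0.001, 'wy': 0.001, 'wz': 0.001, 'fingers': 1}
{'dx': 0.01, 'dy': 0.0, 'dz': 0.006, 'wx': 0.001, 'wy': 0.001, 'wz': 0.001, 'fingers': 1}
{'dx': 0.01, 'dy': 0.0, 'dz': 0.006, 'wx': 0.001, 'wy': 0.001, 'wz': 0.001, 'fingers': 1}
{'dx': 0.01, 'dy': 0.0, 'dz': 0.006, 'wx': 0.001, 'wy': 0.001, 'wz': 0.001, 'fingers': 1}
{'dx': 0.01, 'dy': 0.0, 'dz': 0.006, 'wx': 0.001, 'wy': 0.001, 'wz': 0.001, 'fingers': 1}
```

View pics/w20b.png

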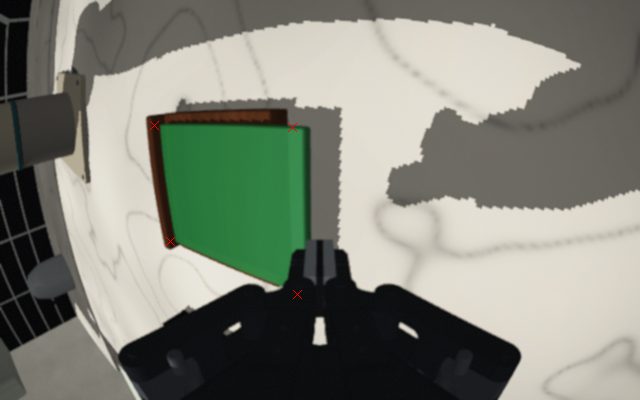

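View pics/c16.png

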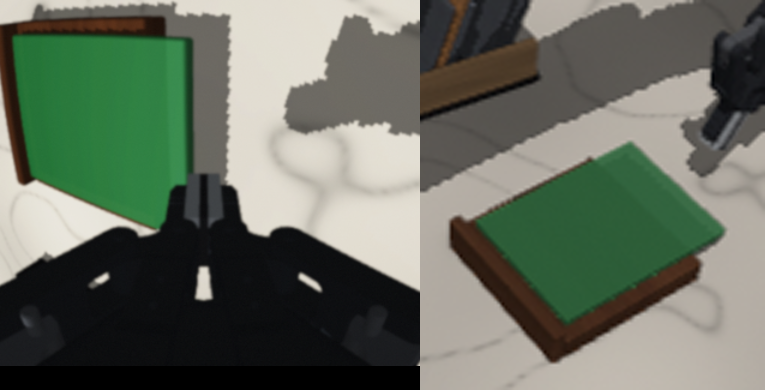

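>>> {"method": "servo_tool", "body": {"rows": [{"dx":0.01,"dy":0,"dz":0.006,"wx":0,"wy":0,"wz":0,"fingers":1},{"dx":0.01,"dy":0,"dz":0.006,"wx":0,"wy":0,"wz":0,"fingers":1},{"dx":0.01,"dy":0,"dz":0.006,"wx":0,"wy":0,"wz":0,"fingers":1},{"dx":0.01,"dy":0,"dz":0.006,"wx":0,"wy":0,"wz":0,"fingers":1},{"dx":0.01,"dy":0,"dz":0.006,"wx":0,"wy":0,"wz":0,"fingers":1}]}}

```text
clock: 20.27
eef_pos: [623.2, 49.6, 16.0]
tool_rot: [3.141, 1.047, -2.951]
force: [0.2, 0.4, 0.7]
width: 0.2
```

>>> {"method": "servo_tool", "body": {"rows": [{"dx":0.003,"dy":0,"dz":-0.0052,"wx":0,"wy":0,"wz":0,"fingers":1},{"dx":0.003,"dy":0,"dz":-0.0052,"wx":0,"wy":0,"wz":0,"fingers":1},{"dx":0.003,"dy":0,"dz":-0.0052,"wx":0,"wy":0,"wz":0,"fingers":1},{"dx":0.002,"dy":0,"dz":-0.0035,"wx":0,"wy":0,"wz":0,"fingers":1},{"dx":0,"dy":0,"dz":0,"wx":0,"wy":0,"wz":0,"fingers":1}]}}

```text
clock: 20.9
eef_pos: [607.1, 46.3, 17.1]
tool_rot: [3.142, 1.048, -2.951]
force: [0.5, -0.1, -0.1]
width: -0.1
```

>>> {"method": "servo_tool", "body": {"rows": [{"dx":0.0013,"dy":0,"dz":-0.0023,"wx":0,"wy":0,"wz":0,"fingers":1},{"dx":0,"dy":0,"dz":0,"wx":0,"wy":0,"wz":0,"fingers":1}]}}

```text
clock: 21.15
eef_pos: [605.1, 46.0, 16.8]
tool_rot: [3.141, 1.048, -2.951]
force: [0.9, 0.3, 0.8]
width: 0.2
```

>>> {"method": "servo_tool", "body": {"rows": [{"dx":0.0013,"dy":0,"dz":-0.0023,"wx":0,"wy":0,"wz":0,"fingers":1},{"dx":0,"dy":0,"dz":0,"wx":0,"wy":0,"wz":0,"fingers":1}]}}

```text
clock: 21.4
eef_pos: [603.1, 45.6, 16.8]
tool_rot: [3.141, 1.047, -2.951]
force: [-0.3, -0.1, -0.1]
width: 0.2
```

```bash
python3 - <<'E'
from kin import *
s=ctrl.read_state();print(s['clock'],s['eef_pos'],s['width'],s['force'])
br=Rn.from_euler('z',BASE[2]).inv();print(br.apply(s['eef_pos']-[BASE[0],BASE[1],0]))
duo('c17.png')
E
```

```text
21.4 [603.06824016  45.60983439  16.81720001] 0.18043239615144924 [-0.34568761 -0.13553475 -0.12869049]
[-101.19621277    1.06163574   16.81720001]
```

View pics/c17.png

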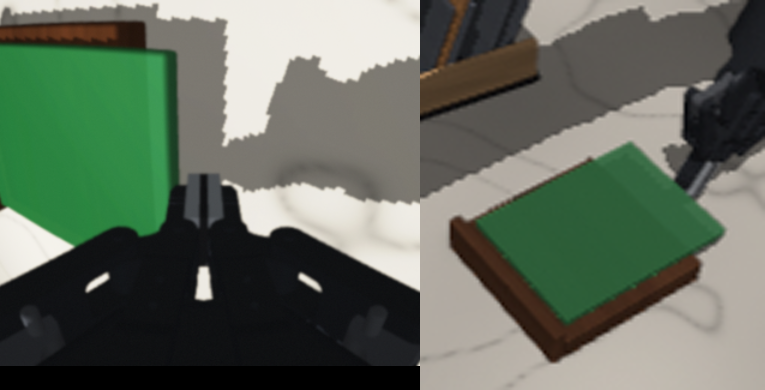

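>>> {"method": "servo_tool", "body": {"rows": [{"dx":0.002,"dy":0,"dz":-0.0035,"wx":0,"wy":0,"wz":0,"fingers":1},{"dx":0,"dy":0,"dz":0,"wx":0,"wy":0,"wz":0,"fingers":1}]}}

```text
clock: 21.75
eef_pos: [600.5, 45.2, 16.8]
tool_rot: [3.141, 1.049, -2.951]
force: [2.0, 0.7, -1.8]
width: -0.2
```

>>> {"method": "servo_tool", "body": {"rows": [{"dx":0.002,"dy":0,"dz":-0.0035,"wx":0,"wy":0,"wz":0,"fingers":1},{"dx":0,"dy":0,"dz":0,"wx":0,"wy":0,"wz":0,"fingers":1}]}}

```text
clock: 22.0
eef_pos: [597.1, 44.4, 16.9]
tool_rot: [3.141, 1.048, -2.951]
force: [0.3, -0.4, -0.5]
width: -0.3
```

>>> {"method": "servo_tool", "body": {"rows": [{"dx":0.0013,"dy":0,"dz":-0.0023,"wx":0,"wy":0,"wz":0,"fingers":1},{"dx":0,"dy":0,"dz":0,"wx":0,"wy":0,"wz":0,"fingers":1}]}}

```text
clock: 22.25
eef_pos: [595.2, 44.1, 16.9]
tool_rot: [3.141, 1.047, -2.951]
force: [1.3, 0.2, -0.7]
width: 0.1
```

```bash
python3 - <<'E'
from kin import *
s=ctrl.read_state();print(s['clock'],s['eef_pos'],s['width'],s['force'])
br=Rn.from_euler('z',BASE[2]).inv();print(br.apply(s['eef_pos']-[BASE[0],BASE[1],0]))
duo('c18.png')
E
```

```text
22.25 [595.15759547  44.07494728  16.87630496] 0.09402120090848431 [ 1.32209495  0.20833393 -0.74906153]
[-93.13804437   1.07162331  16.87630496]
```

View pics/c18.png

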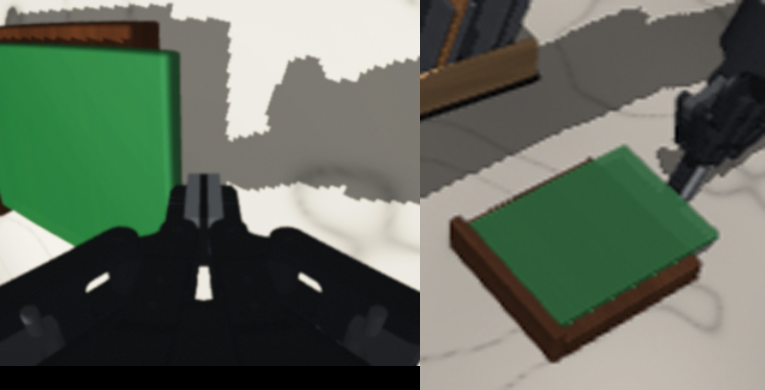

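>>> {"method": "servo_tool", "body": {"rows": [{"dx":0.001,"dy":0,"dz":-0.0017,"wx":0,"wy":0,"wz":0,"fingers":1},{"dx":0,"dy":0,"dz":0,"wx":0,"wy":0,"wz":0,"fingers":1}]}}

```text
clock: 22.6
eef_pos: [594.5, 44.0, 16.9]
tool_rot: [3.141, 1.049, -2.951]
force: [3.9, 2.1, -0.6]
width: -0.0
```

>>> {"method": "servo_tool", "body": {"rows": [{"dx":0.001,"dy":0,"dz":-0.0017,"wx":0,"wy":0,"wz":0,"fingers":1},{"dx":0,"dy":0,"dz":0,"wx":0,"wy":0,"wz":0,"fingers":1}]}}

```text
clock: 22.85
eef_pos: [594.2, 44.6, 16.9]
tool_rot: [3.139, 1.052, -2.953]
force: [6.3, 1.9, -0.7]
width: -0.2
```

```bash
python3 - <<'E'
from kin import *
s=ctrl.read_state();print(s['clock'],s['eef_pos'],s['width'],s['force'])
br=Rn.from_euler('z',BASE[2]).inv();print(br.apply(s['eef_pos']-[BASE[0],BASE[1],0]))
duo('c19.png');t=save('top','t19.png')[:,:,::-1]
cv2.imwrite('pics/t19b.png',cv2.resize(t[120:210,280:370],None,fx=6,fy=6,interpolation=cv2.INTER_CUBIC))
E
```

```text
22.85 [594.1523487   44.57131344  16.92781968] -0.20863502155092492 [ 6.31424734  1.9326866  -0.71904411]
[-92.24490691   0.39397597  16.92781968]
```

View pics/c19.png

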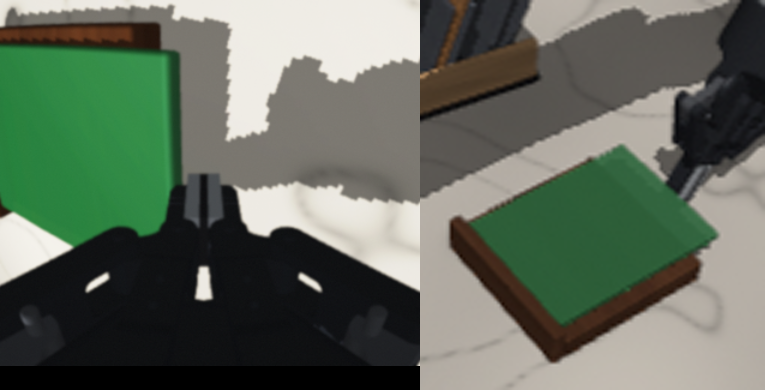

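View pics/t19b.png

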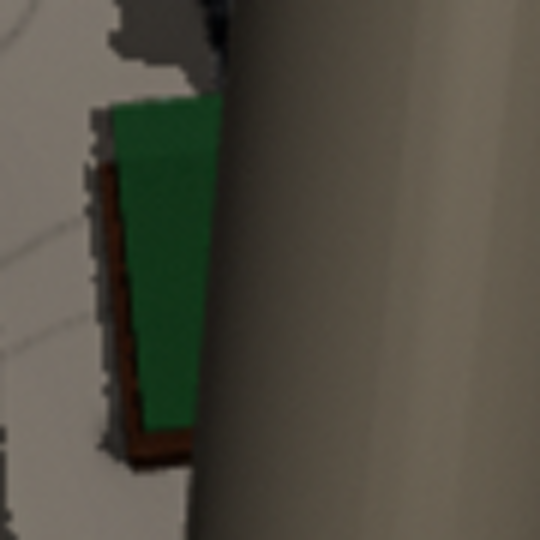

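>>> {"method": "servo_tool", "body": {"rows": [{"dx":-0.005,"dy":0,"dz":0.0085,"wx":0,"wy":0,"wz":0,"fingers":1},{"dx":-0.01,"dy":0,"dz":0.017,"wx":0,"wy":0,"wz":0,"fingers":1},{"dx":0,"dy":0,"dz":0,"wx":0,"wy":0,"wz":0,"fingers":1}]}}

```text
clock: 23.38
eef_pos: [613.9, 47.8, 16.6]
tool_rot: [3.141, 1.046, -2.951]
force: [-0.3, -0.8, 0.4]
width: 0.1
```

```bash
cat >> kin.py <<'E'
YB=3.349
JT=frame([0,0,-1],-np.array([np.cos(YB),np.sin(YB),0]))
E
python3 - <<'E'
from kin import *
s=ctrl.read_state();print(s['clock'],s['eef_pos'],s['force'],s['qpos'].round(2))
p,R=cur()
rv=(R.inv()*JT).as_rotvec();m=R*Rn.from_rotvec(rv*.5)
plan([(np.array([600,20,160]),R*Rn.from_rotvec(rv*.4)),(np.array([494,-241,230]),JT)],[5,7],0)
print(ik(np.array([494,-241,32]),JT,s['qpos']))
E
```

```text
23.375 [613.85393158  47.78543627  16.64930929] [-0.28709526 -0.82768643  0.44134338] [ 0.01  1.15 -0.33  1.17  0.3   1.4  -0.16]
target [600  20 160] turn deg [ -0.4 -12.   -0.1]
{'dx': -0.031, 'dy': -0.007, 'dz': -0.024, 'wx': -0.012, 'wy': -0.401, 'wz': -0.003, 'fingers': 0}
{'dx': -0.032, 'dy': -0.007, 'dz': -0.022, 'wx': -0.012, 'wy': -0.401, 'wz': -0.003, 'fingers': 0}
{'dx': -0.032, 'dy': -0.007, 'dz': -0.021, 'wx': -0.012, 'wy': -0.401, 'wz': -0.003, 'fingers': 0}
{'dx': -0.033, 'dy': -0.007, 'dz': -0.02, 'wx': -0.012, 'wy': -0.401, 'wz': -0.003, 'fingers': 0}
{'dx': -0.034, 'dy': -0.007, 'dz': -0.018, 'wx': -0.012, 'wy': -0.401, 'wz': -0.003, 'fingers': 0}
target [ 494 -241  230] turn deg [ -0.6 -18.   -0.2]
{'dx': -0.004, 'dy': -0.045, 'dz': -0.032, 'wx': -0.013, 'wy': -0.43, 'wz': -0.004, 'fingers': 0}
{'dx': -0.005, 'dy': -0.045, 'dz': -0.032, 'wx': -0.013, 'wy': -0.43, 'wz': -0.004, 'fingers': 0}
{'dx': -0.006, 'dy': -0.045, 'dz': -0.032, 'wx': -0.013, 'wy': -0.43, 'wz': -0.004, 'fingers': 0}
{'dx': -0.008, 'dy': -0.045, 'dz': -0.032, 'wx': -0.013, 'wy': -0.43, 'wz': -0.004, 'fingers': 0}
{'dx': -0.009, 'dy': -0.045, 'dz': -0.031, 'wx': -0.013, 'wy': -0.43, 'wz': -0.004, 'fingers': 0}
{'dx': -0.011, 'dy': -0.045, 'dz': -0.031, 'wx': -0.013, 'wy': -0.43, 'wz': -0.004, 'fingers': 0}
{'dx': -0.012, 'dy': -0.045, 'dz': -0.031, 'wx': -0.013, 'wy': -0.43, 'wz': -0.004, 'fingers': 0}
(array([ 0.6333137 ,  0.81966903, -0.33962359,  1.94518301,  0.56607674,
        0.4712633 ,  0.0905698 ]), np.float64(0.006830863890213572))
```

>>> {"method": "servo_tool", "body": {"rows": [{"dx":-0.033,"dy":-0.007,"dz":-0.02,"wx":0,"wy":-0.4,"wz":0,"fingers":1},{"dx":-0.033,"dy":-0.007,"dz":-0.021,"wx":0,"wy":-0.4,"wz":0,"fingers":1},{"dx":-0.032,"dy":-0.007,"dz":-0.021,"wx":0,"wy":-0.4,"wz":0,"fingers":1},{"dx":-0.033,"dy":-0.007,"dz":-0.02,"wx":0,"wy":-0.4,"wz":0,"fingers":0.5},{"dx":-0.034,"dy":-0.007,"dz":-0.018,"wx":0,"wy":-0.4,"wz":0,"fingers":0}]}}

```text
clock: 24.0
eef_pos: [602.7, 18.5, 161.6]
tool_rot: [-3.141, 1.256, -2.95]
force: [0.4, -0.3, -0.1]
width: 36.0
```

>>> {"method": "servo_tool", "body": {"rows": [{"dx":-0.004,"dy":-0.045,"dz":-0.032,"wx":-0.013,"wy":-0.43,"wz":0,"fingers":0},{"dx":-0.005,"dy":-0.045,"dz":-0.032,"wx":-0.013,"wy":-0.43,"wz":0,"fingers":0},{"dx":-0.006,"dy":-0.045,"dz":-0.032,"wx":-0.013,"wy":-0.43,"wz":0,"fingers":0},{"dx":-0.008,"dy":-0.045,"dz":-0.032,"wx":-0.013,"wy":-0.43,"wz":0,"fingers":0},{"dx":-0.009,"dy":-0.045,"dz":-0.031,"wx":-0.013,"wy":-0.43,"wz":0,"fingers":0}]}}

```text
clock: 24.62
eef_pos: [525.5, -169.1, 210.8]
tool_rot: [3.124, 1.481, -2.961]
force: [1.4, -0.9, -0.7]
width: 85.5
```

>>> {"method": "servo_tool", "body": {"rows": [{"dx":-0.011,"dy":-0.045,"dz":-0.031,"wx":-0.013,"wy":-0.43,"wz":0,"fingers":0},{"dx":-0.012,"dy":-0.045,"dz":-0.031,"wx":-0.013,"wy":-0.43,"wz":0,"fingers":0},{"dx":0,"dy":0,"dz":0,"wx":0,"wy":0,"wz":0,"fingers":0},{"dx":0,"dy":0,"dz":0,"wx":0,"wy":0,"wz":0,"fingers":0}]}}

```text
clock: 25.12
eef_pos: [495.8, -242.3, 230.6]
tool_rot: [1.435, 1.568, 1.635]
force: [-0.6, -0.2, 0.2]
width: 85.4
```

```bash
python3 - <<'E'
from kin import *
s=ctrl.read_state();print(s['clock'],s['eef_pos'],s['force'],s['width'])
ci=ctrl.camera_info('wrist');im=save('wrist','w21.png')[:,:,::-1].copy();t=save('top','t21.png')[:,:,::-1]
for l in('amber_jar',):
    print([(np.round(d['point']),d['conf']) for d in ctrl.mark_of(l,'wrist')])
    print([(np.round(d['extent']),d['conf']) for d in ctrl.search_frame(l,'wrist')])
a=np.linspace(0,2*np.pi,40)
for r,z in((28,90),(28,5)):
    P=projw(ci,np.c_[494+r*np.cos(a),-241+r*np.sin(a),0*a+z])
    cv2.polylines(im,[np.round(P).astype(int)],True,(0,255,0),1)
cv2.imwrite('pics/w21b.png',im)
cv2.imwrite('pics/t21b.png',cv2.resize(t[120:210,280:370],None,fx=6,fy=6,interpolation=cv2.INTER_CUBIC))
E
```

```text
25.125 [ 495.81277613 -242.33424784  230.63580419] [-0.64855209 -0.15151362  0.15483038] 85.39055041654063
[(array([322., 166.]), 0.61)]
[(array([323., 173.,  48.,  61.]), 0.66)]
```

View pics/w21b.png

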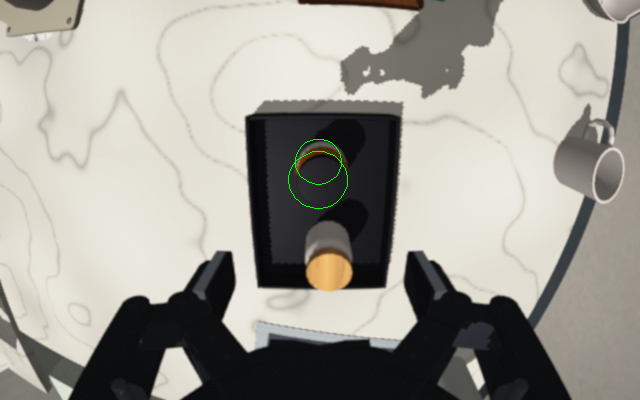

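View pics/t21b.png

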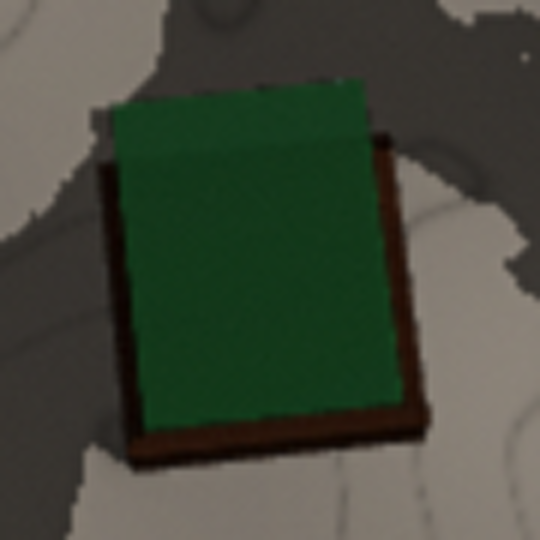

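```bash
python3 - <<'E'
from kin import *
im=cv2.imread('pics/w21.png');k=6
c=cv2.resize(im[125:225,265:375],None,fx=k,fy=k,interpolation=cv2.INTER_CUBIC)
c=(255*(c/255.)**0.45).astype(np.uint8)
ci=ctrl.camera_info('wrist');a=np.linspace(0,2*np.pi,60)
for z,col in((90,(0,255,0)),(5,(0,255,0))):
    P=(projw(ci,np.c_[494+28*np.cos(a),-241+28*np.sin(a),0*a+z])-[265,125]+.5)*k
    cv2.polylines(c,[np.round(P).astype(int)],True,col,1)
cv2.imwrite('pics/w21c.png',c[:600])
def T(u): return (280+u[0]/6-.5,120+u[1]/6-.5)
pt=[('top',[-80,-60,31],T((113,103))),('top',[-80,60,31],T((363,80))),('top',[80,60,31],T((403,403))),('top',[80,-60,31],T((145,430)))]
p,r=fit(pt,[508,28,3.33]);print('board',p,r.round(1).tolist())
pb=[('top',[-60,-70,22],T((100,162))),('top',[-60,70,22],T((388,135)))]+[('side',[-60,-70,22],(366.7,172.6)),('side',[-60,70,22],(403.6,207.9)),('side',[75,-70,22],(325.7,193.9)),('side',[75,70,22],(359.3,233.6))]
pbb,r=fit(pb,[508,28,3.33]);print('base',pbb,r.round(1).tolist())
for B in(BASE,pbb):
    print(Rn.from_euler('z',B[2]).inv().apply([p[0]-B[0],p[1]-B[1],0]),p[2]-B[2])
E
```

```text
board [508.47958174  29.98295503   3.32887586] [[-0.3, -0.2], [0.3, -0.5], [0.3, 0.3], [-0.3, 0.3]]
base [504.02678205  27.95932565   3.33270726] [[-0.3, -0.2], [0.8, -0.8], [0.4, -0.7], [0.6, -0.5], [-2.6, 0.5], [-0.7, 0.5]]
[-5.35950819 -1.495651    0.        ] -0.003124138639335694
[-4.75612324 -1.14096131  0.        ] -0.0038313974753942937
```

View pics/w21c.png

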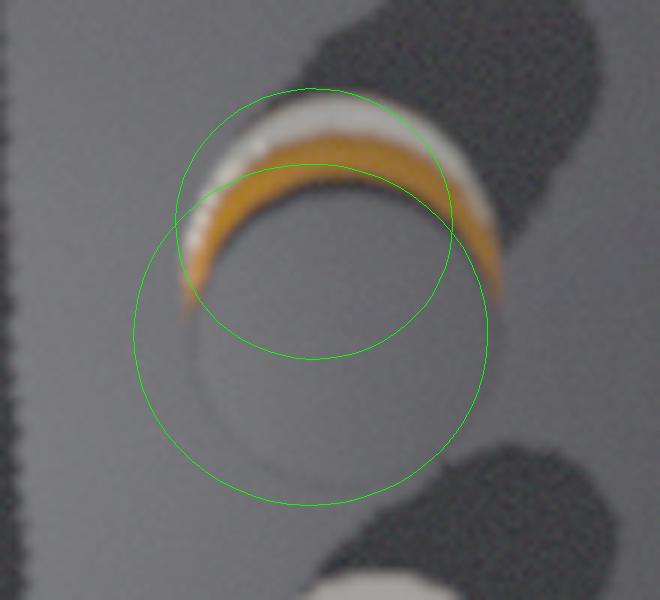

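```bash
python3 - <<'E'
from kin import *
s=ctrl.read_state();print(s['clock'])
plan([(np.array([499.5,-240,120]),JT),(np.array([499.5,-240,34]),JT)],[4,5],0)
E
```

```text
25.325
target [ 499.5 -240.   120. ] turn deg [-0.3  0.1 -0.1]
{'dx': 0.037, 'dy': 0.0, 'dz': 0.001, 'wx': -0.011, 'wy': 0.003, 'wz': -0.006, 'fingers': 0}
{'dx': 0.037, 'dy': 0.0, 'dz': 0.001, 'wx': -0.011, 'wy': 0.003, 'wz': -0.006, 'fingers': 0}
{'dx': 0.037, 'dy': 0.0, 'dz': 0.001, 'wx': -0.011, 'wy': 0.003, 'wz': -0.006, 'fingers': 0}
{'dx': 0.037, 'dy': 0.0, 'dz': 0.001, 'wx': -0.011, 'wy': 0.003, 'wz': -0.006, 'fingers': 0}
target [ 499.5 -240.    34. ] turn deg [0. 0. 0.]
{'dx': 0.023, 'dy': 0.0, 'dz': 0.0, 'wx': 0.0, 'wy': 0.0, 'wz': 0.0, 'fingers': 0}
{'dx': 0.023, 'dy': 0.0, 'dz': 0.0, 'wx': 0.0, 'wy': 0.0, 'wz': 0.0, 'fingers': 0}
{'dx': 0.023, 'dy': 0.0, 'dz': 0.0, 'wx': 0.0, 'wy': 0.0, 'wz': 0.0, 'fingers': 0}
{'dx': 0.023, 'dy': 0.0, 'dz': 0.0, 'wx': 0.0, 'wy': 0.0, 'wz': 0.0, 'fingers': 0}
{'dx': 0.023, 'dy': 0.0, 'dz': 0.0, 'wx': 0.0, 'wy': 0.0, 'wz': 0.0, 'fingers': 0}
```

>>> {"method": "servo_tool", "body": {"rows": [{"dx":0.037,"dy":0,"dz":0.001,"wx":0,"wy":0,"wz":0,"fingers":0},{"dx":0.037,"dy":0,"dz":0.001,"wx":0,"wy":0,"wz":0,"fingers":0},{"dx":0.037,"dy":0,"dz":0.001,"wx":0,"wy":0,"wz":0,"fingers":0},{"dx":0.037,"dy":0,"dz":0.001,"wx":0,"wy":0,"wz":0,"fingers":0},{"dx":0,"dy":0,"dz":0,"wx":0,"wy":0,"wz":0,"fingers":0}]}}

```text
clock: 25.95
eef_pos: [498.5, -240.6, 117.9]
tool_rot: [2.039, 1.566, 2.241]
force: [0.3, 0.2, -0.4]
width: 85.4
```

```bash
python3 - <<'E'
from kin import *
s=ctrl.read_state();print(s['clock'],s['eef_pos'],s['force'])
im=save('wrist','w22.png')[:,:,::-1]
c=(255*(im/255.)**0.5).astype(np.uint8);cv2.imwrite('pics/w22c.png',c)
E
```

```text
25.95 [ 498.54204617 -240.60361455  117.91979426] [ 0.27865015  0.15765969 -0.42092269]
```

View pics/w22c.png

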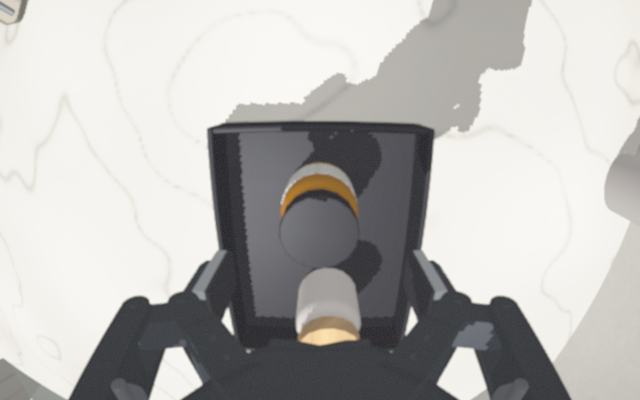

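```bash
python3 - <<'E'
from kin import *
ci=ctrl.camera_info('wrist');p,R=cur();print(p)
print(projw(ci,[[499.5,-240,90],[498,-250,90],[498,-230,90],[p[0],p[1],90],[523,-338,90]]).round(1))
E
```

```text
[ 499.64301002 -241.09673689  119.29632432]
[[319.8 230.1]
 [314.1 244. ]
 [320.7 214.7]
 [319.6 231.7]
 [324.1 347.2]]
```

>>> {"method": "servo_tool", "body": {"rows": [{"dx":0.023,"dy":0,"dz":0,"wx":0,"wy":0,"wz":0,"fingers":0},{"dx":0.023,"dy":0,"dz":0,"wx":0,"wy":0,"wz":0,"fingers":0},{"dx":0.023,"dy":0,"dz":0,"wx":0,"wy":0,"wz":0,"fingers":0},{"dx":0.023,"dy":0,"dz":0,"wx":0,"wy":0,"wz":0,"fingers":0},{"dx":0.021,"dy":0,"dz":0,"wx":0,"wy":0,"wz":0,"fingers":0}]}}

```text
clock: 26.62
eef_pos: [499.5, -242.0, 33.7]
tool_rot: [1.103, 1.569, 1.303]
force: [-0.1, -1.0, 0.6]
width: 85.3
```

>>> {"method": "servo_tool", "body": {"rows": [{"dx":0,"dy":0,"dz":0,"wx":0,"wy":0,"wz":0,"fingers":0.2},{"dx":0,"dy":0,"dz":0,"wx":0,"wy":0,"wz":0,"fingers":0.3},{"dx":0,"dy":0,"dz":0,"wx":0,"wy":0,"wz":0,"fingers":0.5},{"dx":0,"dy":0,"dz":0,"wx":0,"wy":0,"wz":0,"fingers":1},{"dx":0,"dy":0,"dz":0,"wx":0,"wy":0,"wz":0,"fingers":1}]}}

```text
clock: 27.25
eef_pos: [499.8, -242.2, 36.0]
tool_rot: [0.439, 1.569, 0.639]
force: [-1.3, 1.8, 6.5]
width: 53.8
```

>>> {"method": "servo_tool", "body": {"rows": [{"dx":-0.005,"dy":0,"dz":0,"wx":0,"wy":0,"wz":0,"fingers":1},{"dx":-0.015,"dy":0,"dz":0,"wx":0,"wy":0,"wz":0,"fingers":1},{"dx":-0.03,"dy":0,"dz":0,"wx":0,"wy":0,"wz":0,"fingers":1},{"dx":-0.04,"dy":0,"dz":0,"wx":0,"wy":0,"wz":0,"fingers":1},{"dx":-0.04,"dy":0,"dz":0,"wx":0,"wy":0,"wz":0,"fingers":1}]}}

```text
clock: 27.88
eef_pos: [499.6, -242.2, 133.9]
tool_rot: [0.739, 1.568, 0.94]
force: [0.4, -0.6, -1.7]
width: 54.1
```

```bash
python3 - <<'E'
from kin import *
s=ctrl.read_state();print(s['clock'],s['eef_pos'],s['force'],s['width'])
save('side','s23.png');save('wrist','w23.png')
E
```

```text
27.875 [ 499.58852396 -242.24101051  133.93428189] [ 0.37697679 -0.58722046 -1.70064032] 54.07955093099144
```

View pics/s23.png

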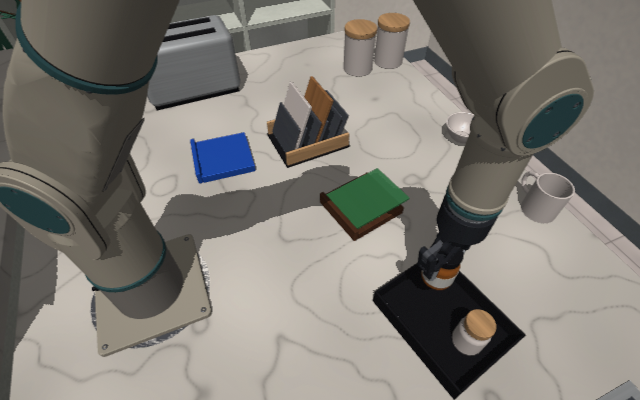

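View pics/w23.png

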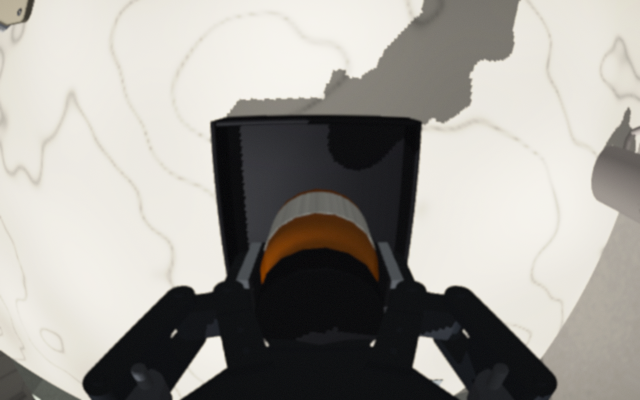

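```bash
python3 - <<'E'
from kin import *
s=ctrl.read_state();p,R=cur();print(s['clock'],p,np.degrees((R.inv()*JT).as_rotvec()))
plan([(np.array([525,-110,150]),JT),(np.array([508.5,28.5,130]),JT),(np.array([508.5,28.5,70]),JT)],[4,4,4],1)
E
```

```text
27.975 [ 502.00651449 -243.05966797  136.01310734] [-0.42370119  0.41968428  0.12431284]
target [ 525 -110  150] turn deg [-0.4  0.4  0.1]
{'dx': -0.005, 'dy': 0.042, 'dz': 0.016, 'wx': -0.018, 'wy': 0.017, 'wz': 0.005, 'fingers': 1}
{'dx': -0.005, 'dy': 0.042, 'dz': 0.016, 'wx': -0.018, 'wy': 0.017, 'wz': 0.005, 'fingers': 1}
{'dx': -0.005, 'dy': 0.042, 'dz': 0.016, 'wx': -0.018, 'wy': 0.017, 'wz': 0.005, 'fingers': 1}
{'dx': -0.005, 'dy': 0.042, 'dz': 0.017, 'wx': -0.018, 'wy': 0.017, 'wz': 0.005, 'fingers': 1}
target [508.5  28.5 130. ] turn deg [0. 0. 0.]
{'dx': 0.007, 'dy': 0.046, 'dz': 0.004, 'wx': 0.0, 'wy': 0.0, 'wz': 0.0, 'fingers': 1}
{'dx': 0.007, 'dy': 0.046, 'dz': 0.004, 'wx': 0.0, 'wy': 0.0, 'wz': 0.0, 'fingers': 1}
{'dx': 0.007, 'dy': 0.046, 'dz': 0.004, 'wx': 0.0, 'wy': 0.0, 'wz': 0.0, 'fingers': 1}
{'dx': 0.007, 'dy': 0.046, 'dz': 0.004, 'wx': 0.0, 'wy': 0.0, 'wz': 0.0, 'fingers': 1}
target [508.5  28.5  70. ] turn deg [0. 0. 0.]
{'dx': 0.02, 'dy': 0.0, 'dz': 0.0, 'wx': 0.0, 'wy': 0.0, 'wz': 0.0, 'fingers': 1}
{'dx': 0.02, 'dy': 0.0, 'dz': 0.0, 'wx': 0.0, 'wy': 0.0, 'wz': 0.0, 'fingers': 1}
{'dx': 0.02, 'dy': 0.0, 'dz': 0.0, 'wx': 0.0, 'wy': 0.0, 'wz': 0.0, 'fingers': 1}
{'dx': 0.02, 'dy': 0.0, 'dz': 0.0, 'wx': 0.0, 'wy': 0.0, 'wz': 0.0, 'fingers': 1}
```

>>> {"method": "servo_tool", "body": {"rows": [{"dx":-0.005,"dy":0.042,"dz":0.016,"wx":0,"wy":0,"wz":0,"fingers":1},{"dx":-0.005,"dy":0.042,"dz":0.016,"wx":0,"wy":0,"wz":0,"fingers":1},{"dx":-0.005,"dy":0.042,"dz":0.016,"wx":0,"wy":0,"wz":0,"fingers":1},{"dx":-0.005,"dy":0.042,"dz":0.016,"wx":0,"wy":0,"wz":0,"fingers":1},{"dx":0.007,"dy":0.046,"dz":0.004,"wx":0,"wy":0,"wz":0,"fingers":1}]}}

```text
clock: 28.6
eef_pos: [518.5, -73.7, 142.5]
tool_rot: [0.459, 1.567, 0.659]
force: [0.4, 0.5, -1.2]
width: 53.9
```

>>> {"method": "servo_tool", "body": {"rows": [{"dx":0.007,"dy":0.046,"dz":0.004,"wx":0,"wy":0,"wz":0,"fingers":1},{"dx":0.007,"dy":0.046,"dz":0.004,"wx":0,"wy":0,"wz":0,"fingers":1},{"dx":0.007,"dy":0.046,"dz":0.004,"wx":0,"wy":0,"wz":0,"fingers":1},{"dx":0,"dy":0,"dz":0,"wx":0,"wy":0,"wz":0,"fingers":1},{"dx":0,"dy":0,"dz":0,"wx":0,"wy":0,"wz":0,"fingers":1}]}}

```text
clock: 29.22
eef_pos: [505.6, 27.8, 126.7]
tool_rot: [1.091, 1.57, 1.292]
force: [0.2, -1.1, -2.5]
width: 53.8
```

```bash
python3 - <<'E'
from kin import *
s=ctrl.read_state();p,R=cur();print(s['clock'],p,s['force'],s['width'],np.degrees((R.inv()*JT).as_rotvec()))
save('wrist','w24.png');save('side','s24.png')
plan([(np.array([508.5,28.5,72]),JT)],[4],1)
E
```

```text
29.225 [505.64658407  27.77691265 126.67833322] [ 0.16752206 -1.07604477 -2.53872678] 53.79154634594196 [-0.41457258  0.03191397 -0.0608552 ]
target [508.5  28.5  72. ] turn deg [-0.5  0.1 -0.1]
{'dx': 0.018, 'dy': 0.0, 'dz': 0.001, 'wx': -0.022, 'wy': 0.002, 'wz': -0.002, 'fingers': 1}
{'dx': 0.018, 'dy': 0.0, 'dz': 0.001, 'wx': -0.022, 'wy': 0.002, 'wz': -0.002, 'fingers': 1}
{'dx': 0.018, 'dy': 0.0, 'dz': 0.001, 'wx': -0.022, 'wy': 0.002, 'wz': -0.002, 'fingers': 1}
{'dx': 0.018, 'dy': 0.0, 'dz': 0.001, 'wx': -0.022, 'wy': 0.002, 'wz': -0.002, 'fingers': 1}
```

View pics/w24.png

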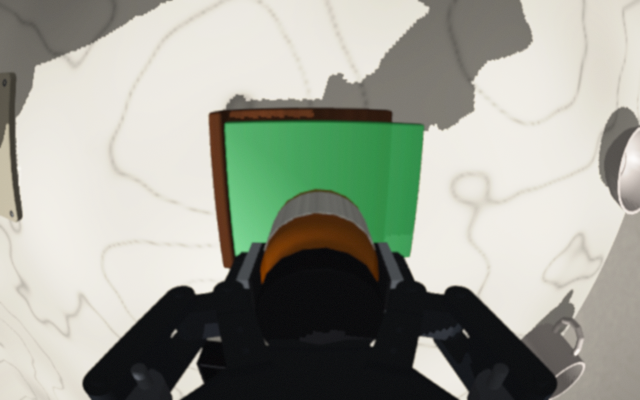

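View pics/s24.png

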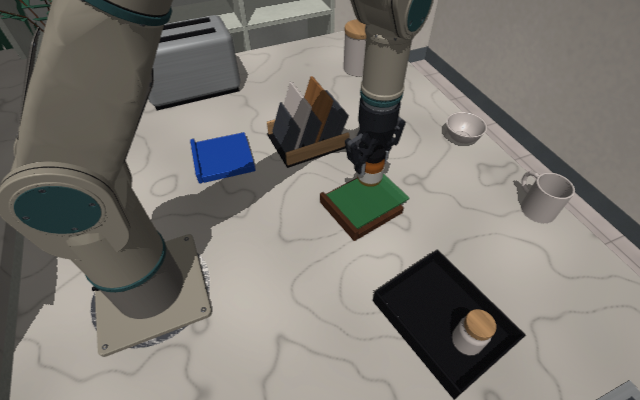

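>>> {"method": "servo_tool", "body": {"rows": [{"dx":0.018,"dy":0,"dz":0.001,"wx":0,"wy":0,"wz":0,"fingers":1},{"dx":0.018,"dy":0,"dz":0.001,"wx":0,"wy":0,"wz":0,"fingers":1},{"dx":0.018,"dy":0,"dz":0.001,"wx":0,"wy":0,"wz":0,"fingers":1},{"dx":0.018,"dy":0,"dz":0.001,"wx":0,"wy":0,"wz":0,"fingers":1},{"dx":0,"dy":0,"dz":0,"wx":0,"wy":0,"wz":0,"fingers":1}]}}

```text
clock: 29.95
eef_pos: [508.0, 29.1, 71.7]
tool_rot: [2.1, 1.569, 2.3]
force: [-0.3, -0.1, -3.3]
width: 54.0
```

>>> {"method": "servo_tool", "body": {"rows": [{"dx":0.004,"dy":0,"dz":0,"wx":0,"wy":0,"wz":0,"fingers":1},{"dx":0.004,"dy":0,"dz":0,"wx":0,"wy":0,"wz":0,"fingers":1},{"dx":0,"dy":0,"dz":0,"wx":0,"wy":0,"wz":0,"fingers":1}]}}

```text
clock: 30.32
eef_pos: [509.0, 29.1, 67.2]
tool_rot: [0.736, 1.568, 0.936]
force: [0.2, -0.3, -2.0]
width: 54.2
```

>>> {"method": "servo_tool", "body": {"rows": [{"dx":0.002,"dy":0,"dz":0,"wx":0,"wy":0,"wz":0,"fingers":1},{"dx":0,"dy":0,"dz":0,"wx":0,"wy":0,"wz":0,"fingers":1}]}}

```text
clock: 30.58
eef_pos: [508.9, 29.1, 65.6]
tool_rot: [0.793, 1.569, 0.993]
force: [-0.5, 0.5, -2.4]
width: 54.1
```

>>> {"method": "servo_tool", "body": {"rows": [{"dx":0.002,"dy":0,"dz":0,"wx":0,"wy":0,"wz":0,"fingers":1},{"dx":0,"dy":0,"dz":0,"wx":0,"wy":0,"wz":0,"fingers":1}]}}

```text
clock: 30.82
eef_pos: [508.9, 29.1, 64.0]
tool_rot: [0.887, 1.569, 1.088]
force: [0.0, 0.3, -2.4]
width: 53.9
```

>>> {"method": "servo_tool", "body": {"rows": [{"dx":0.002,"dy":0,"dz":0,"wx":0,"wy":0,"wz":0,"fingers":1},{"dx":0,"dy":0,"dz":0,"wx":0,"wy":0,"wz":0,"fingers":1}]}}

```text
clock: 31.08
eef_pos: [508.9, 29.1, 62.5]
tool_rot: [0.904, 1.569, 1.105]
force: [-0.5, 0.5, -1.5]
width: 54.2
```

>>> {"method": "servo_tool", "body": {"rows": [{"dx":0.0015,"dy":0,"dz":0,"wx":0,"wy":0,"wz":0,"fingers":1},{"dx":0,"dy":0,"dz":0,"wx":0,"wy":0,"wz":0,"fingers":1}]}}

```text
clock: 31.32
eef_pos: [509.0, 29.2, 62.0]
tool_rot: [0.61, 1.569, 0.81]
force: [-2.1, 0.0, 4.8]
width: 53.7
```

>>> {"method": "servo_tool", "body": {"rows": [{"dx":0.001,"dy":0,"dz":0,"wx":0,"wy":0,"wz":0,"fingers":1},{"dx":0,"dy":0,"dz":0,"wx":0,"wy":0,"wz":0,"fingers":1}]}}

```text
clock: 31.58
eef_pos: [509.0, 29.2, 62.0]
tool_rot: [0.412, 1.569, 0.612]
force: [-3.6, -0.1, 12.6]
width: 54.1
```

>>> {"method": "servo_tool", "body": {"rows": [{"dx":-0.0015,"dy":0,"dz":0,"wx":0,"wy":0,"wz":0,"fingers":1},{"dx":0,"dy":0,"dz":0,"wx":0,"wy":0,"wz":0,"fingers":0.34},{"dx":0,"dy":0,"dz":0,"wx":0,"wy":0,"wz":0,"fingers":0.3},{"dx":0,"dy":0,"dz":0,"wx":0,"wy":0,"wz":0,"fingers":0.2},{"dx":0,"dy":0,"dz":0,"wx":0,"wy":0,"wz":0,"fingers":0.05}]}}

```text
clock: 32.2
eef_pos: [509.0, 29.1, 61.7]
tool_rot: [0.856, 1.569, 1.057]
force: [0.1, 0.4, -1.0]
width: 81.3
```

>>> {"method": "servo_tool", "body": {"rows": [{"dx":0,"dy":0,"dz":0,"wx":0,"wy":0,"wz":0,"fingers":0},{"dx":0,"dy":0,"dz":0,"wx":0,"wy":0,"wz":0,"fingers":0}]}}

```text
clock: 32.45
eef_pos: [509.0, 29.1, 61.8]
tool_rot: [0.805, 1.569, 1.006]
force: [0.5, 0.6, -0.2]
width: 85.6
```

```bash
python3 - <<'E'
from kin import *
s=ctrl.read_state();p,R=cur();print(s['clock'],p,s['force'],s['width'])
save('wrist','w25.png')
E
```

```text
32.45 [508.97466431  29.13324924  61.83335504] [ 0.54620888  0.56189997 -0.23843866] 85.58978466221821
```

View pics/w25.png

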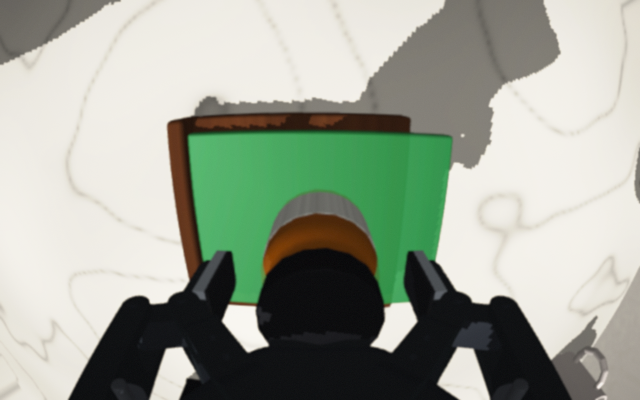

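The jar is standing free between the open fingers. I'll go straight up and then back the arm away to check.

>>> {"method": "servo_tool", "body": {"rows": [{"dx":-0.02,"dy":0,"dz":0,"wx":0,"wy":0,"wz":0,"fingers":0},{"dx":-0.04,"dy":0,"dz":0,"wx":0,"wy":0,"wz":0,"fingers":0},{"dx":-0.06,"dy":0,"dz":0,"wx":0,"wy":0,"wz":0,"fingers":0},{"dx":-0.06,"dy":0,"dz":0,"wx":0,"wy":0,"wz":0,"fingers":0},{"dx":-0.03,"dy":0,"dz":0,"wx":0,"wy":0,"wz":0,"fingers":0}]}}

```text
clock: 33.12
eef_pos: [509.7, 29.1, 222.8]
tool_rot: [0.177, 1.565, 0.377]
force: [0.8, -0.5, 0.7]
width: 85.2
```

>>> {"method": "servo_tool", "body": {"rows": [{"dx":0,"dy":-0.07,"dz":0,"wx":0,"wy":0,"wz":0,"fingers":0},{"dx":0,"dy":-0.07,"dz":0,"wx":0,"wy":0,"wz":0,"fingers":0},{"dx":0,"dy":-0.07,"dz":0,"wx":0,"wy":0,"wz":0,"fingers":0},{"dx":0,"dy":-0.07,"dz":0,"wx":0,"wy":0,"wz":0,"fingers":0},{"dx":0,"dy":0,"dz":0,"wx":0,"wy":0,"wz":0,"fingers":0}]}}

```text
clock: 33.75
eef_pos: [550.1, -182.9, 219.5]
tool_rot: [-0.733, 1.569, -0.541]
force: [-0.0, 1.2, 0.0]
width: 85.1
```

```bash
python3 - <<'E'
from kin import *
s=ctrl.read_state();print(s['clock'],s['eef_pos'])
a=save('side','s26.png')[:,:,::-1];t=save('top','t26.png')[:,:,::-1]
c=np.zeros((540,760,3),np.uint8)
c[:,:540]=cv2.resize(t[120:210,280:370],None,fx=6,fy=6,interpolation=cv2.INTER_CUBIC)
b=cv2.resize(a[140:250,315:425],None,fx=2,fy=2);c[:220,540:]=b
cv2.imwrite('pics/c26.png',c)
top=ctrl.camera_info('top')
print((proj(top,[[508.5,30,31],[508.5,30,116]])-[280,120])*6)
E
```

```text
33.75 [ 550.13914718 -182.89528367  219.5120561 ]
[[252.89392663 248.27550464]
 [252.79131157 187.71014794]]
```

View pics/c26.png

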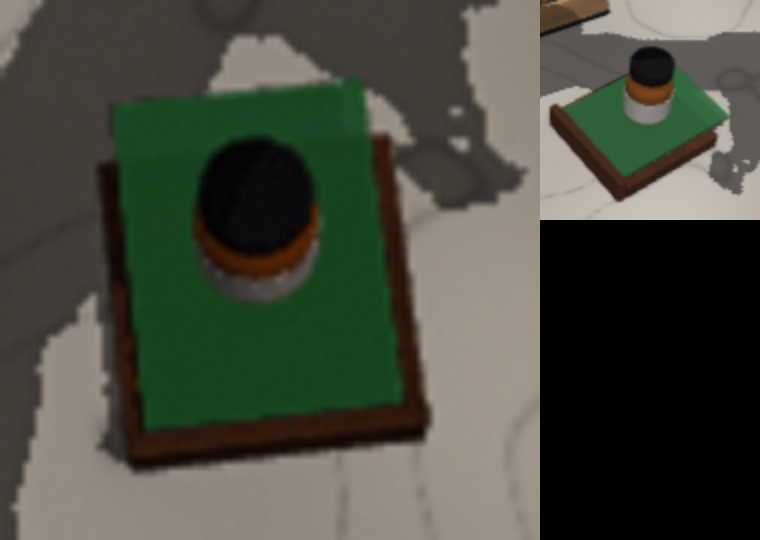

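View pics/s26.png

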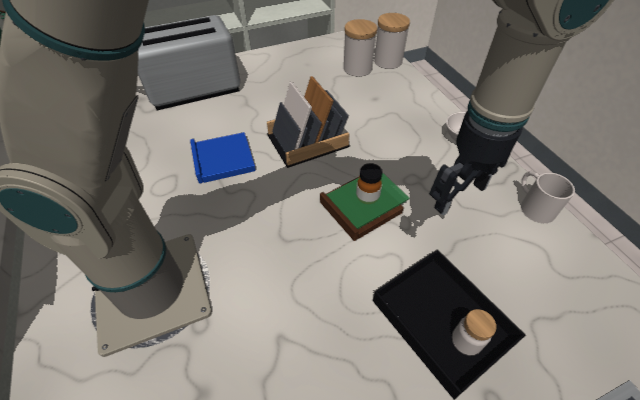

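```bash
python3 -c "
from cell import ctrl
print(ctrl.finish_job(),ctrl.read_state()['clock'])"
```

```text
the job is handed in; nothing more can be done
the job is handed in; nothing more can be done
```

The glass board is lying flat on the dark base against its lip, with the amber jar standing in its middle. I handed the job in at about 34 s of the 72 s allowed; the hand-in gave no verdict.

**How it went:** I pulled the board up out of the rear slot and set its lower edge at the lip. I then let it down on the lower finger until the wrist force was about zero. That left it about 8 mm short of the lip, so I pushed it home until the force rose to about 6 N. The jar was gripped in the basket, lowered until it touched the glass (about 12 N at most), released and left free.

**Last checks (camera images):**
- **Board:** fitted in the base frame before the jar went on, it was at about x = -5 mm, y = -1 mm, with a yaw error under 0.005 rad. It looked unchanged once the jar was on it.
- **Jar:** it stands upright, with its lid about 4 mm from where it would be if exactly centred.
- **Other things:** the oak board, white board, white jar and blue look-alike appear undisturbed. I checked these by eye only.
- **Disagreement:** the first jar position I estimated from the overhead and side cameras was about 5 mm off the wrist camera's, and I used the wrist view. No check failed.

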